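# Load the cells and press the keyed lamp home

## Robot

A 6-joint arm with a two-finger parallel gripper is mounted at the origin on the work surface. World frame = base frame: x ahead of the robot, y to its left, z up, the work surface at z = 0. Lengths are in m, angles in rad, forces in N, time in s.
With the tool pointing down it reaches from about 0.35 to 0.925 m from the base axis. Payload 6.4 kg.
Tool frame: the origin (TCP) lies on the mounting face of the last link; the fingertips stand 173 mm ahead of it and the grasp point (between the pads) lies robot.tcp_to_grasp ahead of it (robot.tcp_to_grasp is the distance from the TCP to the grasp point, in m); x points along the fingers, y is the direction in which the jaws open and shut, and the axes are right-handed (so a half turn about x gives the same grasp; the last joint's range is limited). The gripper opens to 85 mm and grips with 20 to 120 N. Pads are 22 mm wide; open, the fingers measure 114 mm over their backs; the gripper's body (76 mm by 85 mm) begins 54 mm behind the grasp point. The pads swing forward as they close: fully open they stand 13 mm farther back than shut.
Start: joints at [-1.462, 0.245, 1.558, -0, 1.339, -0.174], TCP at [0.181, -0.624, 0.405] pointing down, gripper open.
Joint ranges: [-3.13, 3.13], [-1.02, 2.26], [0.13, 2.54], [-0.95, 4.09], [0.21, 2.88], [-2.74, 2.74]. Speed limits (rad/s): [2.57, 2.57, 3.14, 3.14, 3.14, 3.14].

## Interface

Orientations are given as a rotation vector (axis times angle).
In Python, from rig import status, vision, robot, boxes_of, masks_of gives the robot as it stands.
- The arm moves only by the tool move_arm, never from a script. Its arguments are lists of equal length, an entry for each row: "dr": the turn, a rotation vector about the tool's x, y, z in degrees, a list of three; "delta_pos": the shift along the tool's x, y, z in mm, a list of three; "jaw": the opening, from -1 (shut) to 1 (fully open). In form: {"dr": [[ax, ay, az], ...], "delta_pos": [[dx, dy, dz], ...], "jaw": [jaw, ...]}. A call has exactly 10 rows; each row shifts and turns the commanded pose from where the row before left it, along the tool's axes as they then stand; what a row does not reach is not made up. A row lasts 1/10 s, in which the tool goes at most 50 mm and 8.59 degrees, less where a joint would pass 70% of its speed; a pose out of reach is approached as far as the arm can. A call with a gripper value outside its range is refused whole. The fingers move at their own pace and stop on an object; "squeeze" is the grip in N (left out, the last holds). Time passes only in rows, so rows that do not move let the fingers close, or fill a call up. It gives the time, the measured TCP pose, the force and the opening at its end, in the units of the state.
- status.read_state(): the state, without advancing time (a new reading comes with each control period).
- vision.camera(name): name is "side" or "top" or "wrist"; returns a dict with "pixels" (384x512x3 uint8, red, green, blue), "range_z" (384x512 float32, m along the optical axis (not along the pixel's ray), 0 where there is no reading), "camera_matrix" (3x3 intrinsics, pixels), "view" (4x4, takes a point from world to camera coordinates); the wrist camera has in their place "hand_eye" (4x4, takes a point from camera to tool coordinates, whose origin is the TCP and whose axes are the tool frame's). Camera axes: x right, y down, z forward; pixel columns grow to the right and rows downward; lengths in m; the calibration is good to about 2 mm. A picture is of the moment at which its call begins: read the wrist's pose just before it.
- robot.sign_off(): hands the job in, once; it reports no verdict.
Trained networks look in the newest picture that a camera, given by its name, has taken for a name from the list of things; names that differ only in an ending like _2 or _b are one class to them, and where a whole thing is asked for, a point or a joint stands for the part that bears it (a point fixed in the world has none). Each returns a list of dicts, best first, with "conf" (0 to 1); they miss things now and then, are a little off and sometimes report something else, mostly with a low value. They report only what shows in the picture. A call takes as long as a camera call. They do not tell look-alikes from the thing itself.
- boxes_of(camera, label): "position" ([column, row] in pixels, amid what is visible of it).
- masks_of(camera, label): "pixels" (384x512 bool, what is visible of it) and "position" ([column, row] in pixels, amid what is visible of it).
The state is a dict: "clock": time; "joint_positions": joint angles; "qvel": joint speeds; "joint_efforts": joint torques, N m; "tcp_pos": TCP position; "ee_rot": TCP orientation; "ft_force": force on the tool from outside, world axes, zero at the start; "moment": the same for the moment, N m; "grip_width": finger opening in m.
Only numpy, scipy, OpenCV 4.12 (cv2) and the standard library are available. Lean on these libraries where they do the work, as an engineer would, in place of code of your own. Each camera call takes 0.05 s, during which the arm holds its last target.

## Task

Get the battery desk lamp ready for tonight's power cut: drop the two fat cells, nub up, one into each well of the lamp base (the thin cells are for something else), then put the lamp's post into the socket between the wells, turn it until its key slips into the keyway, and keep pushing until the lid is closed flush on the base. The springs under the cells push the lid back up, so finish while still gripping the lamp and holding it pressed fully home, ready for me to tighten the thumbscrew; do not let go of it, and leave the other things on the desk where they stand.

Things in the scene. Friction and masses are not known exactly. Their poses are not given: they have to be found in the camera images.
- base: Lamp base, fixed to the desk: white plastic block 62 (x) by 130 (y) by 56 mm high on a dark flange 86 by 154 by 4 mm. Origin: centre of its underside, on the desk; z up. In its top face, along y: a cell well at y = -42 mm, the keyed socket (aluminium lining) at the centre, a well at y = +42 mm. A brass thumbscrew sticks out 13 mm from the -x face at 40 mm height; it is not yours to turn.
- socket (a point): Centre of the socket's mouth in the base's top face, 56 mm above the desk; axes as the base. A round bore of 33.5 mm diameter, 50 mm deep, with one keyway on its +x side: 9.8 mm wide, reaching 22 mm from the axis, open at the top, full depth.
- well_0 (a point): Centre of the mouth of the cell well at the base's -y end, in its top face. Round, 28 mm diameter. Its floor is a brass contact plate on a spring: unloaded 10 mm above the desk (46 mm below the mouth), sinking at most 6.5 mm.
- well_1 (a point): The same for the well at the base's +y end. A fat cell dropped into a well stands about 4 mm proud of the base's top face; each spring pushes with about 1 N at first and 5 N with the lid closed.
- lamp: The lamp, loose, standing upright on its post, 140 mm high, 0.2 to 0.33 kg. Origin: centre of the post's lower end; z up. From below: aluminium post of 32 mm diameter to 40 mm height, its end bevelled over 3 mm; white lid plate 62 (x) by 130 (y) mm from 40 to 48 mm; collar of 53 mm diameter to 56 mm; white round diffuser of 48 mm diameter to 96 mm; round aluminium head above.
- head (a point): Centre of the flat top of the lamp's round aluminium head, 140 mm above the post's end; the head, 50 mm in diameter and 44 mm high, is the place to grip; axes as the lamp. Fully home, the lid lies flush on the base with the lamp's x axis along the base's x axis and the post's end 16 mm above the desk: about 6 N of push against both springs; let go, it rises about 3 mm.
- key (a point): Middle of the lower end of the key, on the +x side of the lamp's post, 19 mm from its axis and 12 mm above the post's end; axes as the lamp. The steel key is 8 mm wide, reaches 21 mm from the axis and runs from 12 to 38 mm above the post's end, so the first 12 mm of the post enter the socket at any angle.
- switch (a point): Small black switch on top of the lamp's lid, 23 mm from the lamp's axis towards +x, the same side as the key, 52 mm above the post's end; axes as the lamp.
- cell_0: Fat battery cell standing upright, nub up: 26 mm diameter, 50 mm high including the 2 mm nub, black jacket, steel ends, 65 g. Origin at the centre of its underside, z up. Either fat cell may go into either well. The four cells stand in a rough row along the world y axis, 60 mm or more apart, fat and thin in any order.
- cell_1: The other fat cell, the same.
- thin_cell_0: Thin cell standing upright, 14.4 mm diameter, 50 mm high, same jacket; not for this lamp, leave it. Origin at the centre of its underside.
- thin_cell_1: The other thin cell, the same; leave it.
- bottle: Glass drinking bottle with a steel cap, 66 mm diameter, 193 mm high; leave it. Origin at the centre of its underside.
- mug: White mug, 80 mm diameter, 95 mm high, handle on its +y side; leave it. Origin at the centre of its underside.
- phone: Black phone lying flat, 152 (x) by 72 (y) by 9 mm; leave it. Origin at the centre of its underside.
- mouse: Black computer mouse, 104 (x) by 60 (y) by 35 mm high; leave it. Origin at the centre of its underside.
- tape: Roll of clear tape lying flat, 72 mm diameter, 18 mm high; leave it. Origin at the centre of its underside.
- eraser: White eraser, 42 (x) by 20 (y) by 12 mm; leave it. Origin at the centre of its underside.
Things that resemble listed ones, but are neither listed nor needed, are in the scene too. Leave any turquoise or yellow look-alike of the cell_1 alone.

How it is judged:
By the outcome, as a careful person would: the job done as asked, in the order asked, and still so for the second after the job is handed in, while the arm keeps its last pose, push and grip.
It also fails if it takes over 67 s, if anything falls off the work surface, if the arm or the gripper's body presses on something with over 40 N, if the wrist force passes 120 N, or if a joint passes its speed limit or range.

## Working session

There is one attempt and no reset: what is moved stays moved. The work goes in short steps, Python scripts to look and compute and a tool call to move; the robot and the scene stay as the last step left them, time stands still between calls to the robot, and variables do not carry over. Pictures are saved under pics/ and viewed, and the job is handed in when it is done.

Besides the shell and the picture viewer there is one more tool, called after ">>>" by a JSON object that holds its "fn" and its "kwargs". move_arm: Moves the arm, as the interface text tells. Its arguments: {"type":"object","properties":{"dr":{"type":"array"},"delta_pos":{"type":"array"},"jaw":{"type":"array"},"squeeze":{"type":"number"}},"required":["dr","delta_pos","jaw"]}

```bash
mkdir -p pics; ls; python3 - <<'E'
from rig import status, vision, robot, boxes_of, masks_of
import cv2,numpy as np
s=status.read_state(); print(s, robot.tcp_to_grasp)
for c in ["top","side"]:
    d=vision.camera(c); cv2.imwrite(f"pics/{c}0.png",d["pixels"][:,:,::-1]); np.savez(f"{c}0.npz",**d)
    print(c,d["camera_matrix"],d["view"])
    for l in ["base","lamp","cell_0","thin_cell_0","switch","key","head","socket","well_0","well_1","bottle","mug"]:
        print(l,[(np.round(b["position"]).tolist(),round(b["conf"],2)) for b in boxes_of(c,l)])
print(status.read_state()["clock"])
E
```

```text
pics
{'clock': 0.0, 'joint_positions': array([-1.46212469e+00,  2.45801503e-01,  1.55903389e+00, -3.47656115e-05,
        1.33867142e+00, -1.74134270e-01]), 'qvel': array([-0.00131624,  0.00062931,  0.00083708,  0.00050269, -0.00066737,
       -0.00097864]), 'joint_efforts': array([-1.66573223e-03, -4.29499555e+01, -3.26140344e+01, -1.97810759e-04,
        5.26621006e-03,  1.56552557e-05]), 'tcp_pos': array([ 0.18133934, -0.62395069,  0.40357735]), 'ee_rot': array([ 2.07065665,  0.29677018, -2.07059634]), 'ft_force': array([-0.20297999,  0.06390078,  0.24478103]), 'moment': array([ 0.03124895, -0.05517944, -0.01722745]), 'grip_width': 0.08502011730993182} 0.1547
top [[416.73879157   0.         261.09999412]
 [  0.         416.73879157 189.59486761]
 [  0.           0.           1.        ]] [[-2.96324991e-02 -9.99560522e-01 -8.22991968e-04  2.40134042e-02]
 [-9.92450420e-01  2.95197292e-02 -1.19040960e-01  5.64279659e-01]
 [ 1.19012938e-01 -2.71070241e-03 -9.92889003e-01  1.26447581e+00]
 [ 0.00000000e+00  0.00000000e+00  0.00000000e+00  1.00000000e+00]]
base [([216.0, 170.0], 0.97),
[... 482 characters left out ...]
]
 [  0.           0.           1.        ]] [[-0.95944052 -0.28121106 -0.01985495  0.54713288]
 [-0.12104973  0.47455739 -0.87186137  0.16511077]
 [ 0.25459938 -0.83409569 -0.48935011  0.98032478]
 [ 0.          0.          0.          1.        ]]
base [([208.0, 242.0], 0.83)]
lamp [([245.0, 173.0], 0.9)]
cell_0 [([287.0, 245.0], 0.65), ([289.0, 214.0], 0.59), ([269.0, 215.0], 0.46)]
thin_cell_0 [([301.0, 198.0], 0.59)]
switch [([245.0, 174.0], 0.87)]
key [([244.0, 176.0], 0.69)]
head [([244.0, 175.0], 0.94)]
socket [([205.0, 249.0], 0.66), ([247.0, 175.0], 0.6)]
well_0 [([213.0, 246.0], 0.66)]
well_1 [([213.0, 246.0], 0.66)]
bottle [([286.0, 143.0], 0.94)]
mug [([171.0, 299.0], 0.89)]
1.3
```

```bash
python3 - <<'E'
import cv2,numpy as np
a=cv2.imread("pics/top0.png");b=cv2.imread("pics/side0.png")
c=cv2.resize(a[110:290,100:440],None,fx=2.35,fy=2.35,interpolation=cv2.INTER_CUBIC)
cv2.imwrite("pics/top0z.png",c)
c=cv2.resize(b[100:340,120:400],None,fx=2.5,fy=2.5,interpolation=cv2.INTER_CUBIC)
cv2.imwrite("pics/side0z.png",c)
E
```

```text
(no output)
```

View pics/top0z.png

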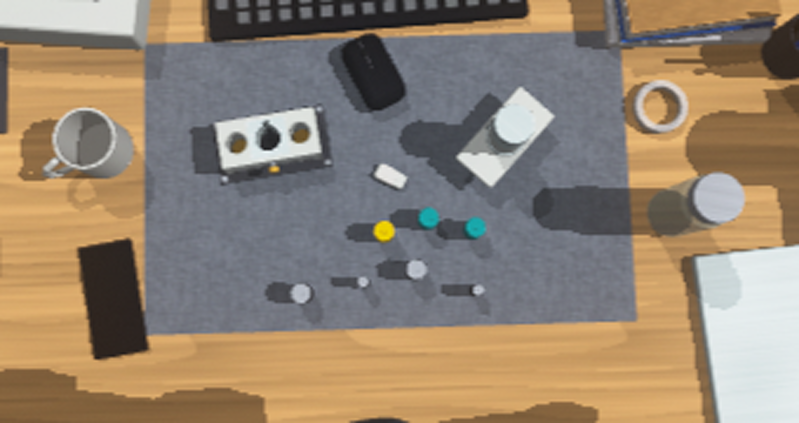

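View pics/side0z.png

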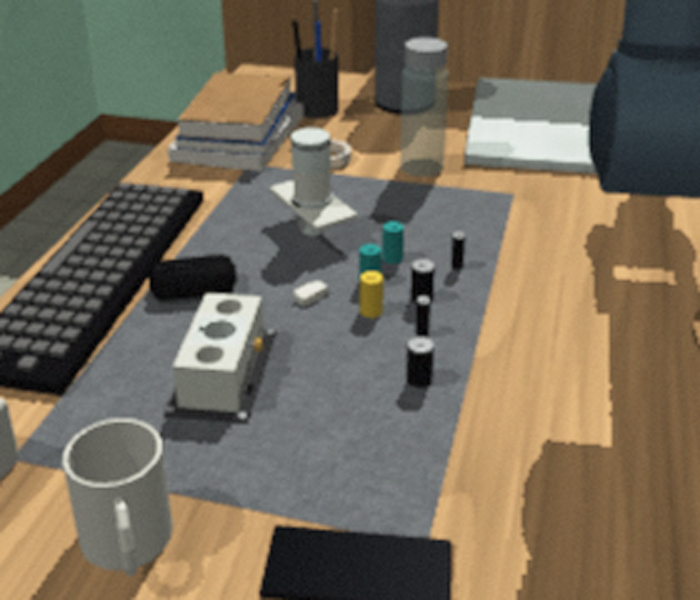

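View pics/top0.png

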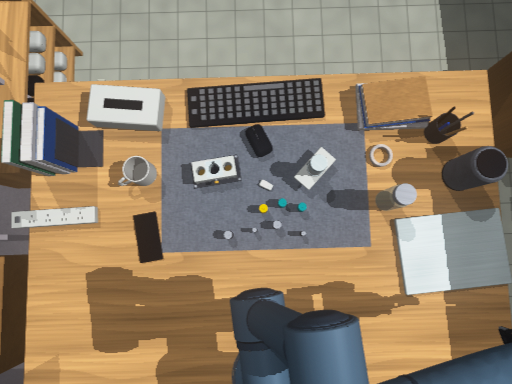

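```bash
cat > h.py <<'E'
import cv2,numpy as np
from scipy.spatial.transform import Rotation as R
def world_map(d,T=None):
    K=d["camera_matrix"];z=d["range_z"].astype(float)
    v,u=np.mgrid[:z.shape[0],:z.shape[1]]
    P=np.stack([(u-K[0,2])/K[0,0]*z,(v-K[1,2])/K[1,1]*z,z,np.ones_like(z)],-1)
    if T is None: T=np.linalg.inv(d["view"])
    W=(P@T.T)[...,:3]; W[z==0]=np.nan
    return W
def ray(d,uv,zw,T=None):
    K=d["camera_matrix"]
    if T is None: T=np.linalg.inv(d["view"])
    r=T[:3,:3]@np.array([(uv[0]-K[0,2])/K[0,0],(uv[1]-K[1,2])/K[1,1],1.]); o=T[:3,3]
    return o+r*(zw-o[2])/r[2]
def tcpT(s):
    T=np.eye(4);T[:3,:3]=R.from_rotvec(s["ee_rot"]).as_matrix();T[:3,3]=s["tcp_pos"];return T
E
python3 - <<'E'
from h import *
d=dict(np.load("top0.npz"));W=world_map(d)
for n,uv in [("cellA",(228,234.7)),("cellB",(277.4,224.5)),("thin",(254.5,230)),("thin2",(303.4,233.4)),("yel",(263.4,208.4)),("tq",(282.5,202.7)),("tq2",(302,207))]:
    print(n,ray(d,uv,.05).round(4),W[int(round(uv[1])),int(round(uv[0]))].round(3))
print("bottle top",W[194,405].round(3), "lamp head",W[163,319].round(3), "mouse",W[140,259].round(3),"mug",W[160,135],"tape",W[149,381])
# base top: z ~.056
def comp(lo,hi,box):
    m=np.zeros(W.shape[:2],bool);x0,y0,x1,y1=box
    m[y0:y1,x0:x1]=True
    m&=(W[...,2]>lo)&(W[...,2]<hi)&(d["pixels"].min(-1)>120)
    return m
for n,lo,hi,box in [("base",.05,.062,(185,150,245,190)),("lid",.042,.054,(290,140,345,195)),("head",.134,.146,(300,140,345,185))]:
    m=comp(lo,hi,box); p=W[m]; c=np.median(p,0)
    r=cv2.minAreaRect(p[:,:2].astype(np.float32)*1000)
    print(n,m.sum(),p.mean(0).round(4),r)
v=np.array([[0,-.63]]);
a=d["pixels"][:,:,::-1]
cv2.imwrite("pics/lampz.png",cv2.resize(a[140:195,285:345],None,fx=10,fy=10,interpolation=cv2.INTER_CUBIC))
E
```

```text
cellA [0.4279 0.1119 0.05  ] [0.427 0.112 0.053]
cellB [ 0.4543 -0.0391  0.05  ] [ 0.456 -0.038  0.05 ]
thin [0.4397 0.031  0.05  ] [0.44  0.033 0.046]
thin2 [ 0.425  -0.1171  0.05  ] [ 0.426 -0.116  0.053]
yel [0.5047 0.002  0.05  ] [0.506 0.003 0.05 ]
tq [ 0.5204 -0.057   0.05  ] [ 0.52  -0.056  0.045]
tq2 [ 0.5054 -0.1162  0.05  ] [ 0.506 -0.116  0.049]
bottle top [ 0.522 -0.383  0.195] lamp head [ 0.624 -0.161  0.141] mouse [0.723 0.009 0.034] mug [0.66601877 0.39438596 0.05424157] tape [ 6.89450244e-01 -3.84353075e-01 -2.01662513e-04]
base 607 [0.6328 0.1508 0.0552] ((632.8843994140625, 150.76129150390625), (63.241302490234375, 129.9157257080078), 7.410841941833496)
lid 453 [ 0.6189 -0.1566  0.047 ] ((626.416259765625, -161.95001220703125), (61.81013488769531, 129.72000122070312), 45.974491119384766)
head 222 [ 0.6264 -0.1619  0.1393] ((627.6145629882812, -161.678955078125), (46.33235549926758, 47.988487243652344), 87.07059478759766)
```

View pics/lampz.png

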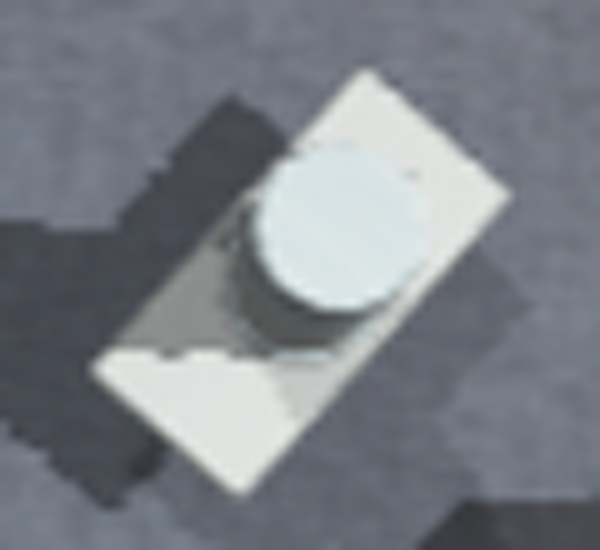

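```bash
python3 - <<'E'
from h import *
from rig import status,vision
s=status.read_state();print(R.from_rotvec(s["ee_rot"]).as_matrix().round(3),s["clock"])
d=vision.camera("wrist");print(d["hand_eye"].round(4),d["camera_matrix"].round(1));cv2.imwrite("pics/w0.png",d["pixels"][:,:,::-1])
E
```

```text
[[ 0.     0.279 -0.96 ]
 [ 0.    -0.96  -0.279]
 [-1.    -0.    -0.   ]] 1.3
[[ 1.000e-03 -3.031e-01  9.530e-01  3.060e-02]
 [ 1.000e+00  1.000e-04 -1.000e-03  1.000e-04]
 [ 2.000e-04  9.530e-01  3.031e-01 -7.760e-02]
 [ 0.000e+00  0.000e+00  0.000e+00  1.000e+00]] [[308.5   0.  254.5]
 [  0.  308.5 189.4]
 [  0.    0.    1. ]]
```

View pics/w0.png

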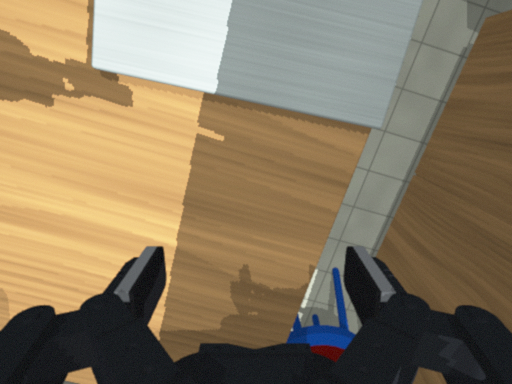

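```bash
cat >> h.py <<'E'
def plan(x,y,z,psi=None,s=None):
    from rig import status
    s=s or status.read_state(); T=tcpT(s); dl=T[:3,:3].T@(np.array([x,y,z])-T[:3,3])*1000
    Y=T[:3,1]; p=np.degrees(np.arctan2(Y[1],Y[0]))
    # residual rotation to exact down pointing
    o=""
    if psi is not None:
        q=np.radians(psi);yt=np.array([np.cos(q),np.sin(q),0]);xt=np.array([0,0,-1.]);zt=np.cross(xt,yt)
        Rt=np.stack([xt,yt,zt],1); rv=np.degrees(R.from_matrix(T[:3,:3].T@Rt).as_rotvec()); o=f"rot {rv.round(2)}"
    print(f"t={s['clock']:.2f} tcp {T[:3,3].round(4)} psi {p:.2f} tilt {T[:3,0].round(3)} F {s['ft_force'].round(1)} w {s['grip_width']:.4f} | tool delta mm {dl.round(1)} |d|={np.linalg.norm(dl):.0f} {o}")
    return dl
E
python3 -c "
from h import *
plan(.44,.035,.33,-82.6)"
```

```text
t=1.35 tcp [ 0.1814 -0.6242  0.4047] psi -73.80 tilt [-0.  0. -1.] F [ 0.5 -0.5  0.5] w 0.0855 | tool delta mm [  74.7 -560.8 -432.3] |d|=712 rot [8.8 0.  0. ]
```

>>> {"fn": "move_arm", "kwargs": {"dr": [[0,0,0],[0,0,0],[0,0,0],[0,0,0],[0,0,0],[0,0,0],[0,0,0],[0,0,0],[0,0,0],[0,0,0]], "delta_pos": [[0,-28,-21.6],[0,-28,-21.6],[0,-28,-21.6],[0,-28,-21.6],[0,-28,-21.6],[0,-28,-21.6],[0,-28,-21.6],[0,-28,-21.6],[0,-28,-21.6],[0,-28,-21.6]], "jaw": [0.06,0.06,0.06,0.06,0.06,0.06,0.06,0.06,0.06,0.06]}}

```text
clock: 2.35
tcp_pos: [0.3109, -0.2937, 0.4049]
ee_rot: [2.07, 0.294, -2.069]
ft_force: [0.5, -0.5, 0.6]
grip_width: 0.0452
```

>>> {"fn": "move_arm", "kwargs": {"dr": [[0,0,0],[0,0,0],[0,0,0],[0,0,0],[0,0,0],[0,0,0],[0,0,0],[0,0,0],[4.4,0,0],[4.4,0,0]], "delta_pos": [[8,-35,-27],[8,-35,-27],[8,-35,-27],[8,-35,-27],[8,-35,-27],[8,-35,-27],[8,-35,-27],[18,-35,-27],[0,0,0],[0,0,0]], "jaw": [0.06,0.06,0.06,0.06,0.06,0.06,0.06,0.06,0.06,0.06]}}

```text
clock: 3.35
tcp_pos: [0.4399, 0.0357, 0.33]
ee_rot: [2.153, 0.14, -2.156]
ft_force: [-0.0, -0.5, 0.7]
grip_width: 0.0451
```

```bash
cat > look.py <<'E'
import sys
from h import *
from rig import status,vision
n=sys.argv[1]
s=status.read_state(); d=vision.camera("wrist")
T=tcpT(s)@d["hand_eye"]
np.savez(n+".npz",T=T,tcp=tcpT(s),**d); cv2.imwrite(f"pics/{n}.png",d["pixels"][:,:,::-1])
plan(.44,.035,.33,-82.6,s)
E
python3 look.py w1
```

```text
t=3.35 tcp [0.4399 0.0357 0.33  ] psi -82.57 tilt [-0.002  0.    -1.   ] F [-0.  -0.5  0.7] w 0.0451 | tool delta mm [0.  0.7 0. ] |d|=1 rot [0.03 0.09 0.02]
```

View pics/w1.png

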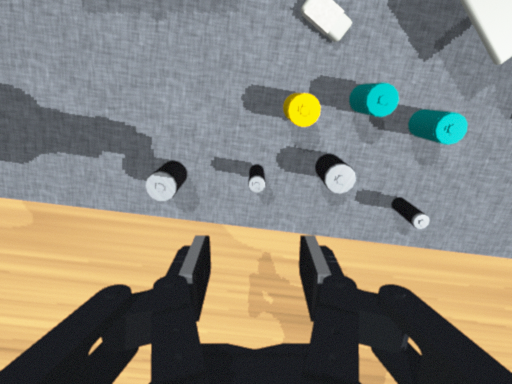

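```bash
python3 - <<'E'
from h import *
d=dict(np.load("w1.npz"));T=d["T"];W=world_map(d,T)
a=d["pixels"]
for n,(u,v) in dict(A=(160,186),B=(340,178),t1=(257,184),t2=(420,221)).items():
    x0,y0=u-24,v-24
    g=a[y0:v+24,x0:u+24].astype(int); w=W[y0:v+24,x0:u+24]
    m=((w[...,2]>.042)&(w[...,2]<.058)).astype(np.uint8)
    p=w[m>0]; 
    r=cv2.minEnclosingCircle(p[:,:2].astype(np.float32)*1000)
    m2=((g.min(-1)>130)&(w[...,2]>.03)).astype(np.uint8)
    cs,_=cv2.findContours(m2,cv2.RETR_EXTERNAL,cv2.CHAIN_APPROX_NONE);c=max(cs,key=cv2.contourArea);e=cv2.fitEllipse(c)
    print(n,np.median(p,0).round(4),np.round(r[0],1),round(r[1],1),"ell",e, ray(d,(e[0][0]+x0,e[0][1]+y0),.048,T).round(4))
cv2.imwrite("pics/w1z.png",cv2.resize(a[60:240,130:450,::-1],None,fx=2.5,fy=2.5,interpolation=cv2.INTER_CUBIC))
E
```

```text
A [0.4307 0.1146 0.0483] [429.4 115.7] 13.3 ell ((24.44853401184082, 24.894804000854492), (25.97759437561035, 30.345949172973633), 108.77336883544922) [0.429  0.1155 0.048 ]
B [ 0.4569 -0.0335  0.0482] [456.  -34.6] 13.2 ell ((24.03543472290039, 24.426654815673828), (27.502119064331055, 30.18844985961914), 52.6158561706543) [ 0.4562 -0.0348  0.048 ]
t1 [0.443  0.0349 0.0483] [442.2  34.8] 7.3 ell ((23.432598114013672, 23.98072052001953), (15.094959259033203, 15.947823524475098), 79.067138671875) [0.4421 0.0347 0.048 ]
t2 [ 0.4279 -0.1121  0.0477] [ 427.5 -114.2] 8.0 ell ((24.98711585998535, 24.120607376098633), (13.470149040222168, 15.927950859069824), 52.5362548828125) [ 0.427 -0.114  0.048]
```

View pics/w1z.png

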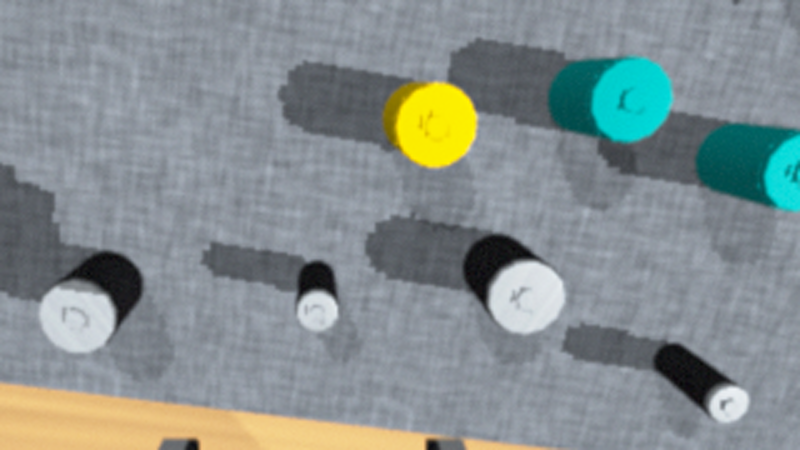

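```bash
python3 -c "
from h import *
plan(.429,.1155,.250,-82.6)"
```

```text
t=3.40 tcp [0.44   0.0351 0.3304] psi -82.76 tilt [-0.001  0.    -1.   ] F [ 1.   0.9 -0.1] w 0.0453 | tool delta mm [ 80.4 -81.1   0.7] |d|=114 rot [-0.16  0.04  0.01]
```

>>> {"fn": "move_arm", "kwargs": {"dr": [[0,0,0],[0,0,0],[0,0,0],[0,0,0],[0,0,0],[0,0,0],[0,0,0],[0,0,0],[0,0,0],[0,0,0]], "delta_pos": [[0,-27,0.7],[0,-27,0],[0,-27,0],[20,0,0],[20,0,0],[20,0,0],[20,0,0],[0,0,0],[0,0,0],[0,0,0]], "jaw": [0.06,0.06,0.06,0.06,0.06,0.06,0.06,0.06,0.06,0.06]}}

```text
clock: 4.4
tcp_pos: [0.4295, 0.1143, 0.252]
ee_rot: [2.157, 0.139, -2.152]
ft_force: [0.7, 0.2, 0.6]
grip_width: 0.0451
```

```bash
python3 look.py w2; cat > circ.py <<'E'
import sys
from h import *
n,u,v,h,zt=sys.argv[1],int(sys.argv[2]),int(sys.argv[3]),int(sys.argv[4]),float(sys.argv[5])
d=dict(np.load(n+".npz"));T=d["T"];W=world_map(d,T);a=d["pixels"]
w=W[v-h:v+h,u-h:u+h];g=a[v-h:v+h,u-h:u+h].astype(int)
m2=((g.min(-1)>130)&(np.abs(w[...,2]-zt)<.012)).astype(np.uint8)
cs,_=cv2.findContours(m2,cv2.RETR_EXTERNAL,cv2.CHAIN_APPROX_NONE);c=max(cs,key=cv2.contourArea)
q=np.array([ray(d,(p[0][0]+u-h,p[0][1]+v-h),zt,T) for p in c])
A=np.c_[2*q[:,:2],np.ones(len(q))];s=np.linalg.lstsq(A,(q[:,:2]**2).sum(1),rcond=None)[0]
print("circle",s[:2].round(4),"r",np.sqrt(s[2]+s[0]**2+s[1]**2).round(4),"zmed",np.nanmedian(w[...,2][m2>0]).round(4))
tc=np.linalg.inv(d["tcp"])@np.r_[s[:2],zt,1];print("in tool mm",(tc[:3]*1000).round(1))
E

```

```text
t=4.40 tcp [0.4295 0.1143 0.252 ] psi -82.59 tilt [ 0.002  0.    -1.   ] F [0.7 0.2 0.6] w 0.0451 | tool delta mm [-78.   80.   -0.4] |d|=112 rot [ 0.01 -0.14 -0.02]
```

View pics/w2.png

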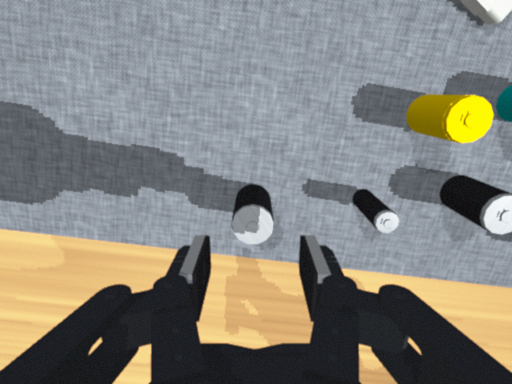

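```bash
python3 circ.py w2 253 223 30 .048
```

```text
circle [0.4292 0.1154] r 0.0123 zmed 0.0484
in tool mm [204.   -1.2   0.6]
```

>>> {"fn": "move_arm", "kwargs": {"dr": [[0,0,0],[0,0,0],[0,0,0],[0,0,0],[0,0,0],[0,0,0],[0,0,0],[0,0,0],[0,0,0],[0,0,0]], "delta_pos": [[12,-1,0.5],[12,0,0],[12,0,0],[12,0,0],[2,0,0],[0,0,0],[0,0,0],[0,0,0],[0,0,0],[0,0,0]], "jaw": [0.06,0.06,0.06,0.06,0.06,0.06,-0.6,-0.6,-0.6,-0.6], "squeeze": 30}}

```text
clock: 5.45
tcp_pos: [0.4285, 0.1153, 0.2012]
ee_rot: [2.156, 0.139, -2.153]
ft_force: [-0.4, -0.8, 0.3]
grip_width: 0.0246
```

>>> {"fn": "move_arm", "kwargs": {"dr": [[0,0,0],[0,0,0],[0,0,0],[0,0,0],[0,0,0],[0,0,0],[0,0,0],[0,0,0],[0,0,0],[0,0,0]], "delta_pos": [[0,0,0],[0,0,0],[0,0,0],[-20,0,0],[-20,0,0],[-20,0,0],[-20,0,0],[-20,0,0],[0,0,0],[0,0,0]], "jaw": [-0.6,-0.6,-0.6,-0.6,-0.6,-0.6,-0.6,-0.6,-0.6,-0.6]}}

```text
clock: 6.45
tcp_pos: [0.4279, 0.1152, 0.3]
ee_rot: [2.154, 0.139, -2.155]
ft_force: [-0.7, -0.2, -1.2]
grip_width: 0.0249
```

```bash
python3 look.py w3
```

```text
t=6.45 tcp [0.4279 0.1152 0.3   ] psi -82.60 tilt [-0.001 -0.    -1.   ] F [-0.7 -0.2 -1.2] w 0.0249 | tool delta mm [-30.   81.1  -1.7] |d|=87 rot [-0.    0.04  0.  ]
```

View pics/w3.png

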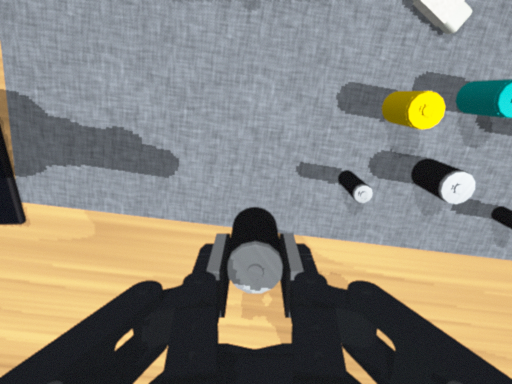

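```bash
python3 - <<'E'
from h import *
d=dict(np.load("w3.npz"));T=d["T"];a=d["pixels"]
W=world_map(d,T)
w=W[235:300,220:290]
g=a[235:300,220:290].astype(int)
cv2.imwrite("pics/w3z.png",cv2.resize(a[200:300,200:310,::-1],None,fx=5,fy=5,interpolation=cv2.INTER_CUBIC))
m=(np.abs(w[...,2]-.148)<.006)
print(m.sum(),np.nanmedian(w[...,2][m]))
tc=(np.c_[w[m],np.ones(m.sum())]@np.linalg.inv(d["tcp"]).T)[:,:3]*1000
print(tc.min(0),tc.max(0),cv2.minEnclosingCircle(tc[:,1:].astype(np.float32)))
from h import plan
plan(.560,.141,.34,-82.6)
E
```

```text
2791 0.14710969522340064
[146.00847213 -15.80587022 -14.2979453 ] [157.9777285   15.59588859  12.1108791 ] ((-0.042400047183036804, -2.0711722373962402), 18.036645889282227)
t=6.50 tcp [0.4276 0.1152 0.2993] psi -82.60 tilt [-0.002  0.    -1.   ] F [-0.2 -1.1 -1.1] w 0.0250 | tool delta mm [ -41.    -8.5 -134.5] |d|=141 rot [0.   0.13 0.02]
```

View pics/w3z.png

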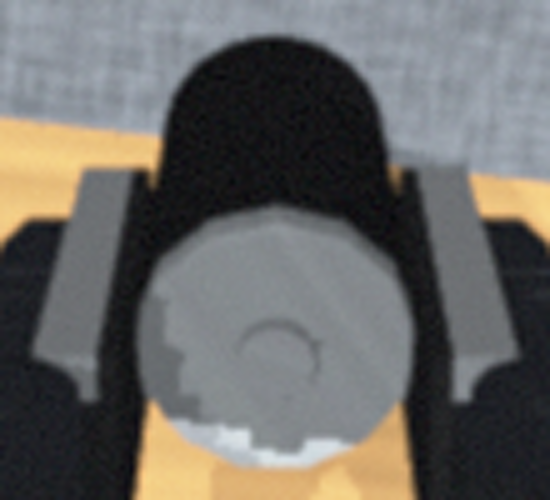

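>>> {"fn": "move_arm", "kwargs": {"dr": [[0,0,0],[0,0,0],[0,0,0],[0,0,0],[0,0,0],[0,0,0],[0,0,0],[0,0,0],[0,0,0],[0,0,0]], "delta_pos": [[-10,-2,-22],[-10,-2,-22],[-10,-2,-22],[-10,-2,-22],[0,0,-22],[0,0,-22],[0,0,0],[0,0,0],[0,0,0],[0,0,0]], "jaw": [-0.6,-0.6,-0.6,-0.6,-0.6,-0.6,-0.6,-0.6,-0.6,-0.6]}}

```text
clock: 7.5
tcp_pos: [0.5573, 0.1402, 0.3401]
ee_rot: [2.153, 0.139, -2.156]
ft_force: [-0.3, -0.1, -0.8]
grip_width: 0.0248
```

```bash
python3 look.py w4; python3 - <<'E'
from h import *
d=dict(np.load("w3.npz"));T=d["T"]
p=ray(d,(255,267.4),.3-.1532,T); print((np.linalg.inv(d["tcp"])@np.r_[p,1]*1000).round(2))
E
```

```text
t=7.50 tcp [0.5573 0.1402 0.3401] psi -82.59 tilt [-0.001 -0.    -1.   ] F [-0.3 -0.1 -0.8] w 0.0248 | tool delta mm [ 10.3  89.2 129.8] |d|=158 rot [0.01 0.07 0.  ]
[ 1.532e+02  1.500e-01 -1.500e+00  1.000e+03]
```

View pics/w4.png

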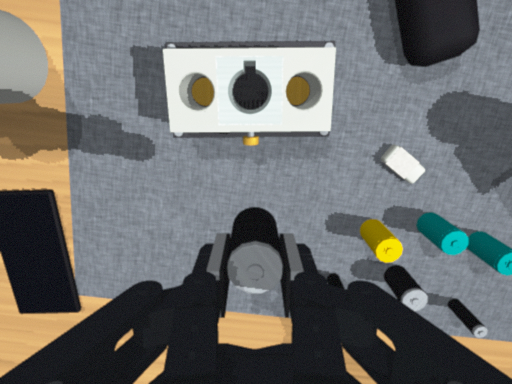

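```bash
cat > basefit.py <<'E'
import sys
from h import *
n=sys.argv[1]; d=dict(np.load(n+".npz"));T=d["T"];a=d["pixels"];W=world_map(d,T);zt=.056
ok=np.abs(W[...,2]-zt)<.008
m=ok&(np.hypot(W[...,0]-.633,W[...,1]-.151)<.1)&(a.min(-1)>90)
m=cv2.morphologyEx(m.astype(np.uint8),cv2.MORPH_OPEN,np.ones((3,3)))
cs,hi=cv2.findContours(m,cv2.RETR_CCOMP,cv2.CHAIN_APPROX_NONE)
k=max(range(len(cs)),key=lambda i:cv2.contourArea(cs[i]))
f=lambda c:np.array([ray(d,p[0],zt,T)[:2] for p in c])
q=f(cs[k]);r=cv2.minAreaRect((q*1000).astype(np.float32));print("rect",r,"z",np.median(W[...,2][m>0]).round(4))
iT=np.linalg.inv(d["tcp"])
for i,c in enumerate(cs):
    if hi[0][i][3]==k and cv2.contourArea(c)>100:
        q=f(c);A=np.c_[2*q,np.ones(len(q))]
        # robust circle
        wt=np.ones(len(q))
        for _ in range(15):
            s=np.linalg.lstsq(A*wt[:,None],(q**2).sum(1)*wt,rcond=None)[0];rr=np.sqrt(s[2]+s[0]**2+s[1]**2)
            e=np.abs(np.hypot(*(q-s[:2]).T)-rr);wt=1/(1+(e/.0006)**2)
        print("hole px",c.mean(0).mean(0).round(1),s[:2].round(4),"r",rr.round(4),"tool",((iT@np.r_[s[:2],zt,1])[:3]*1000).round(1))
x,y,w,h=cv2.boundingRect(cs[k])
im=a[y-8:y+h+8,x-8:x+w+8,::-1].copy();
cv2.imwrite(f"pics/{n}b.png",cv2.resize(np.vstack([im,cv2.cvtColor(m[y-8:y+h+8,x-8:x+w+8]*255,cv2.COLOR_GRAY2BGR)]),None,fx=2.8,fy=2.8,interpolation=cv2.INTER_CUBIC))
E
python3 basefit.py w4
```

```text
rect ((633.4337158203125, 154.405517578125), (61.804588317871094, 130.52920532226562), 7.40597677230835) z 0.0562
hole px [196.9  91.3] [0.6278 0.195 ] r 0.0136 tool [284.  -45.2 -77.4]
hole px [302.6  90.6] [0.639  0.1136] r 0.0137 tool [284.  37. -78.]
hole px [249.3  87. ] [0.6334 0.1543] r 0.0166 tool [284.   -4.1 -77.7]
```

View pics/w4b.png

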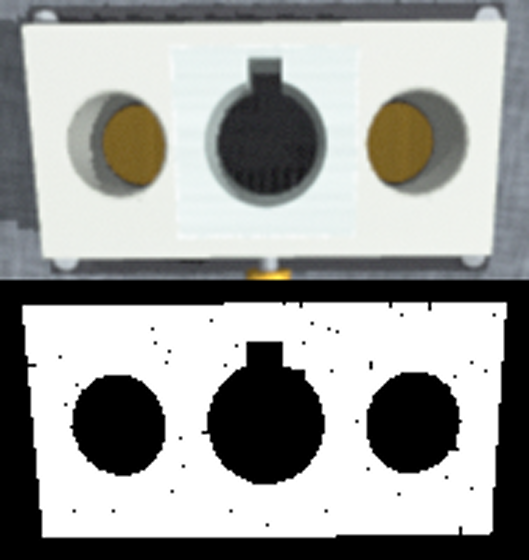

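>>> {"fn": "move_arm", "kwargs": {"dr": [[0,0,0],[0,0,0],[0,0,0],[0,0,0],[0,0,0],[0,0,0],[0,0,0],[0,0,0],[0,0,0],[0,0,0]], "delta_pos": [[15,-15,-9],[15,-15,-9],[15,-15,-9],[10,0,0],[10,0,0],[0,0,0],[0,0,0],[0,0,0],[0,0,0],[0,0,0]], "jaw": [-0.6,-0.6,-0.6,-0.6,-0.6,-0.6,-0.6,-0.6,-0.6,-0.6]}}

```text
clock: 8.55
tcp_pos: [0.5792, 0.1882, 0.2763]
ee_rot: [2.156, 0.139, -2.154]
ft_force: [-0.3, 0.0, -0.4]
grip_width: 0.0247
```

```bash
python3 look.py w5; python3 basefit.py w5; python3 - <<'E'
import cv2
a=cv2.imread("pics/w5.png");cv2.imwrite("pics/w5z.png",cv2.resize(a[40:320,100:400],None,fx=2.1,fy=2.1,interpolation=cv2.INTER_CUBIC))
E
```

```text
t=8.55 tcp [0.5792 0.1882 0.2763] psi -82.61 tilt [ 0.001  0.    -1.   ] F [-0.3  0.  -0.4] w 0.0247 | tool delta mm [-53.9 134.  157.7] |d|=214 rot [-0.01 -0.06 -0.  ]
rect ((633.3262329101562, 154.29522705078125), (62.04264831542969, 130.05111694335938), 7.884421348571777) z 0.0561
hole px [252.  138.7] [0.6285 0.196 ] r 0.0135 tool [220.4  -1.4 -49.7]
hole px [386.4 137.8] [0.6397 0.1147] r 0.0129 tool [220.4  80.6 -50.3]
hole px [319.9 133.6] [0.6341 0.1556] r 0.0161 tool [220.4  39.4 -50. ]
```

View pics/w5z.png

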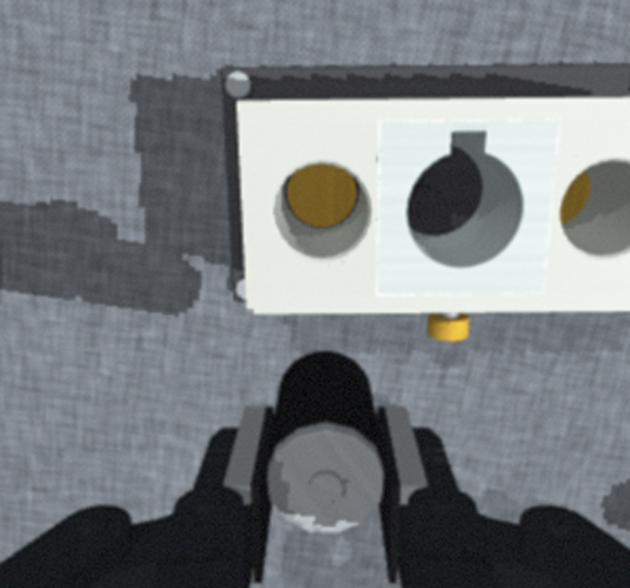

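```bash
python3 - <<'E'
from h import *
d=dict(np.load("w5.npz"));T=d["T"];iT=np.linalg.inv(d["tcp"])
for uv,x in [((254.8,207.6),201.2),((254.8,267.4),153.2)]:
    p=ray(d,uv,.2763-x/1000,T); print((iT@np.r_[p,1]*1000).round(2))
E
```

```text
[ 2.0123e+02  4.0000e-02 -1.2050e+01  1.0000e+03]
[ 1.5322e+02  6.0000e-02 -1.4900e+00  1.0000e+03]
```

>>> {"fn": "move_arm", "kwargs": {"dr": [[0,0,0],[0,0,0],[0,0,0],[0,0,0],[0,0,0],[0,0,0],[0,0,0],[0,0,0],[0,0,0],[0,0,0]], "delta_pos": [[0,-1.5,-15],[0,0,-15],[0,0,-15],[0,0,-5],[5,0,0],[5,0,0],[5,0,0],[4,0,0],[3,0,0],[0,0,0]], "jaw": [-0.6,-0.6,-0.6,-0.6,-0.6,-0.6,-0.6,-0.6,-0.6,-0.6]}}

```text
clock: 9.6
tcp_pos: [0.6281, 0.1962, 0.253]
ee_rot: [2.153, 0.139, -2.156]
ft_force: [0.6, 0.2, -0.4]
grip_width: 0.025
```

```bash
python3 look.py w6; python3 - <<'E'
import cv2
a=cv2.imread("pics/w6.png");cv2.imwrite("pics/w6z.png",cv2.resize(a[130:320,150:420],None,fx=2.5,fy=2.5,interpolation=cv2.INTER_CUBIC))
E
```

```text
t=9.60 tcp [0.6281 0.1962 0.253 ] psi -82.60 tilt [-0.001 -0.    -1.   ] F [ 0.6  0.2 -0.4] w 0.0250 | tool delta mm [-76.8 135.6 207.4] |d|=259 rot [ 0.    0.07 -0.  ]
```

View pics/w6z.png

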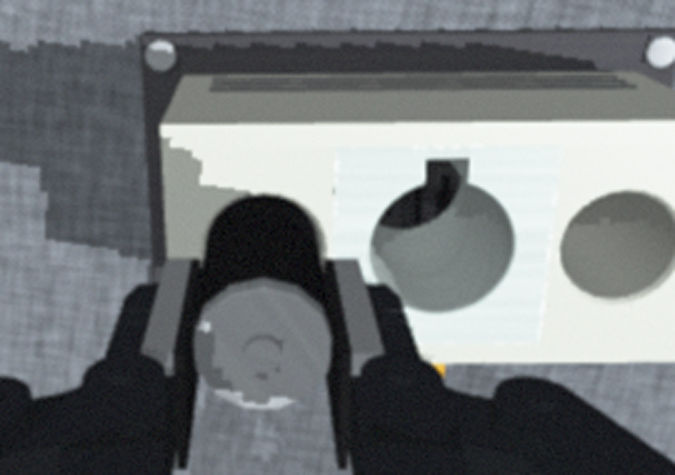

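>>> {"fn": "move_arm", "kwargs": {"dr": [[0,0,0],[0,0,0],[0,0,0],[0,0,0],[0,0,0],[0,0,0],[0,0,0],[0,0,0],[0,0,0],[0,0,0]], "delta_pos": [[4,0,0],[4,0,0],[4,0,0],[4,0,0],[4,0,0],[0,0,0],[0,0,0],[0,0,0],[0,0,0],[0,0,0]], "jaw": [-0.6,-0.6,-0.6,-0.6,-0.6,-0.6,-0.6,-0.6,-0.6,-0.6]}}

```text
clock: 10.65
tcp_pos: [0.6283, 0.1963, 0.2336]
ee_rot: [2.154, 0.139, -2.155]
ft_force: [-1.1, -1.0, -1.7]
grip_width: 0.0247
```

>>> {"fn": "move_arm", "kwargs": {"dr": [[0,0,0],[0,0,0],[0,0,0],[0,0,0],[0,0,0],[0,0,0],[0,0,0],[0,0,0],[0,0,0],[0,0,0]], "delta_pos": [[0,0,0],[0,0,0],[0,0,0],[-20,0,0],[-25,0,0],[-25,0,0],[-25,0,0],[0,0,20],[0,0,25],[0,0,25]], "jaw": [0.06,0.06,0.06,0.06,0.06,0.06,0.06,0.06,0.06,0.06]}}

```text
clock: 11.65
tcp_pos: [0.5584, 0.1871, 0.3293]
ee_rot: [2.156, 0.14, -2.153]
ft_force: [0.4, -0.6, 0.3]
grip_width: 0.045
```

```bash
python3 look.py w7; python3 -c "
from h import *
plan(.4562,-.0348,.25,-82.6)"
```

```text
t=11.65 tcp [0.5584 0.1871 0.3293] psi -82.60 tilt [ 0.001  0.    -1.   ] F [ 0.4 -0.6  0.3] w 0.0450 | tool delta mm [ -0.9 135.6 137. ] |d|=193 rot [-0.   -0.08  0.01]
t=11.70 tcp [0.5556 0.1873 0.3282] psi -82.55 tilt [-0.003 -0.    -1.   ] F [ 1.2  2.8 -1. ] w 0.0448 | tool delta mm [ 78.6 207.3 127.1] |d|=256 rot [0.05 0.19 0.01]
```

View pics/w7.png

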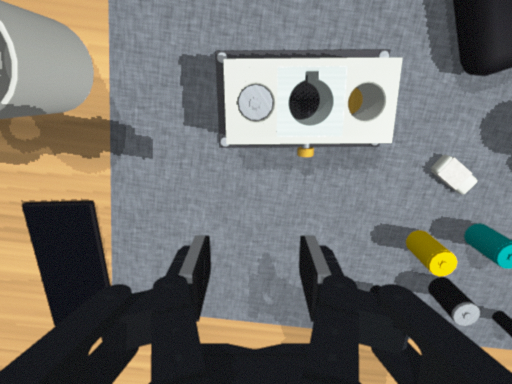

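>>> {"fn": "move_arm", "kwargs": {"dr": [[0,0,0],[0,0,0],[0,0,0],[0,0,0],[0,0,0],[0,0,0],[0,0,0],[0,0,0],[0,0,0],[0,0,0]], "delta_pos": [[0,34.5,21],[0,34.5,21],[0,34.5,21],[0,34.5,21],[0,34.5,21],[0,34.5,21],[26,0,0],[26,0,0],[26,0,0],[0,0,0]], "jaw": [0.06,0.06,0.06,0.06,0.06,0.06,0.06,0.06,0.06,0.06]}}

```text
clock: 12.7
tcp_pos: [0.4594, -0.034, 0.2478]
ee_rot: [2.149, 0.142, -2.163]
ft_force: [-0.7, 0.3, -0.8]
grip_width: 0.0452
```

```bash
python3 look.py w8; python3 circ.py w8 253 222 28 .048; python3 -c "
from h import *
plan(.4562,-.0348,.202,-82.6)"
```

```text
t=12.70 tcp [ 0.4594 -0.034   0.2478] psi -82.62 tilt [-0.006  0.002 -1.   ] F [-0.7  0.3 -0.8] w 0.0452 | tool delta mm [-81.9 -71.2  10.8] |d|=109 rot [-0.02  0.34  0.17]
circle [ 0.456  -0.0352] r 0.0124 zmed 0.0484
in tool mm [199.9   1.3   2.3]
t=12.75 tcp [ 0.4603 -0.0342  0.2498] psi -82.61 tilt [-0.003  0.001 -1.   ] F [ 0.  -0.3  1.3] w 0.0454 | tool delta mm [47.8  0.1  4. ] |d|=48 rot [-0.01  0.16  0.08]
```

View pics/w8.png

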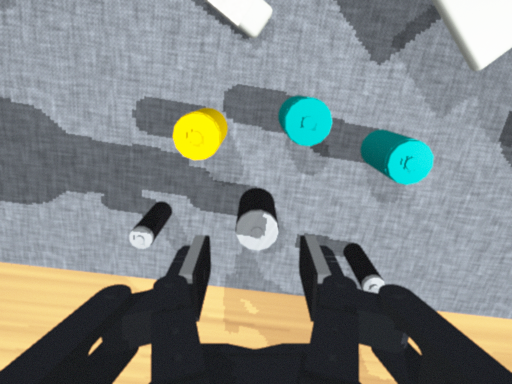

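>>> {"fn": "move_arm", "kwargs": {"dr": [[0,0,0],[0,0,0],[0,0,0],[0,0,0],[0,0,0],[0,0,0],[0,0,0],[0,0,0],[0,0,0],[0,0,0]], "delta_pos": [[0,0.5,4],[12,0,0],[12,0,0],[12,0,0],[12,0,0],[0,0,0],[0,0,0],[0,0,0],[0,0,0],[0,0,0]], "jaw": [0.06,0.06,0.06,0.06,0.06,0.06,0.06,-0.6,-0.6,-0.6], "squeeze": 30}}

```text
clock: 13.75
tcp_pos: [0.4571, -0.0354, 0.2033]
ee_rot: [2.156, 0.139, -2.153]
ft_force: [-0.2, 0.4, 1.5]
grip_width: 0.0247
```

>>> {"fn": "move_arm", "kwargs": {"dr": [[0,0,0],[0,0,0],[0,0,0],[0,0,0],[0,0,0],[0,0,0],[0,0,0],[0,0,0],[0,0,0],[0,0,0]], "delta_pos": [[0,0,0],[0,0,0],[0,0,0],[-25,0,0],[-25,0,0],[-25,0,0],[0,0,0],[0,0,0],[0,0,0],[0,0,0]], "jaw": [-0.6,-0.6,-0.6,-0.6,-0.6,-0.6,-0.6,-0.6,-0.6,-0.6]}}

```text
clock: 14.75
tcp_pos: [0.4562, -0.0351, 0.2762]
ee_rot: [2.152, 0.141, -2.158]
ft_force: [-0.2, 0.2, -0.9]
grip_width: 0.025
```

```bash
python3 look.py w9; python3 -c "
from h import *
plan(.5898,.1062,.3,-82.6)"
```

```text
t=14.75 tcp [ 0.4562 -0.0351  0.2762] psi -82.60 tilt [-0.003  0.001 -1.   ] F [-0.2  0.2 -0.9] w 0.0250 | tool delta mm [-53.7 -71.7   7.2] |d|=90 rot [0.   0.15 0.08]
t=14.80 tcp [ 0.4564 -0.0352  0.2764] psi -82.60 tilt [-0.003  0.001 -1.   ] F [ 0.2 -0.  -1.1] w 0.0246 | tool delta mm [ -23.8 -123.  -150.5] |d|=196 rot [-0.    0.14  0.07]
```

View pics/w9.png

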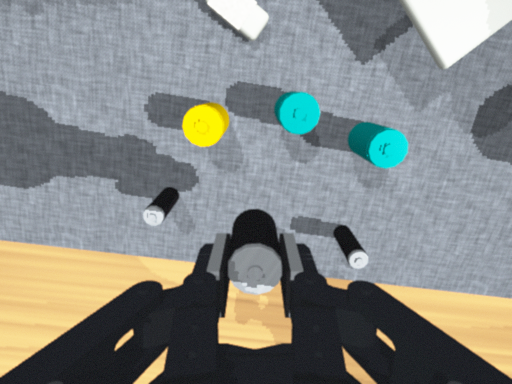

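>>> {"fn": "move_arm", "kwargs": {"dr": [[0,0,0],[0,0,0],[0,0,0],[0,0,0],[0,0,0],[0,0,0],[0,0,0],[0,0,0],[0,0,0],[0,0,0]], "delta_pos": [[-24,0,0],[0,-25,-30],[0,-25,-30],[0,-25,-30],[0,-25,-30],[0,-23,-30.5],[12,0,0],[12,0,0],[0,0,0],[0,0,0]], "jaw": [-0.6,-0.6,-0.6,-0.6,-0.6,-0.6,-0.6,-0.6,-0.6,-0.6]}}

```text
clock: 15.8
tcp_pos: [0.5894, 0.1053, 0.2765]
ee_rot: [2.152, 0.138, -2.158]
ft_force: [0.5, -0.1, -0.5]
grip_width: 0.0245
```

```bash
python3 look.py w10; python3 basefit.py w10;python3 -c "
from h import *
plan(.6389,.1131,.26,-82.6)"
```

```text
t=15.80 tcp [0.5894 0.1053 0.2765] psi -82.66 tilt [-0.003 -0.    -1.   ] F [ 0.5 -0.1 -0.5] w 0.0245 | tool delta mm [-53.1  50.7 157.3] |d|=174 rot [-0.06  0.15  0.02]
rect ((633.3042602539062, 154.38388061523438), (62.071937561035156, 130.1781005859375), 7.88565731048584) z 0.0562
hole px [134.9 139.7] [0.6279 0.1932] r 0.0118 tool [220.4 -82.1 -50. ]
hole px [254.4 136.2] [0.64   0.1128] r 0.0135 tool [220.4  -0.9 -51.7]
hole px [186.9 132.7] [0.6342 0.1531] r 0.016 tool [220.4 -41.6 -51.2]
t=15.85 tcp [0.5898 0.1053 0.2774] psi -82.66 tilt [-0.001 -0.    -1.   ] F [ 0.1  0.6 -0.7] w 0.0246 | tool delta mm [ 17.4  -1.4 -49.8] |d|=53 rot [-0.06  0.05  0.  ]
```

View pics/w10.png

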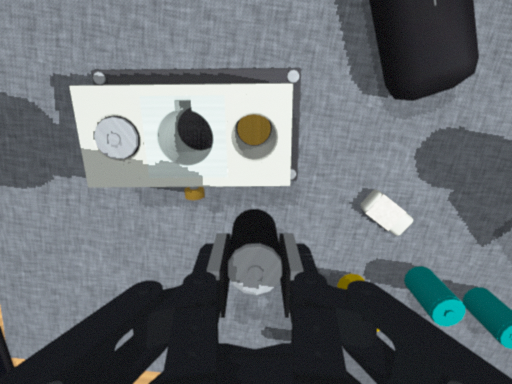

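>>> {"fn": "move_arm", "kwargs": {"dr": [[0,0,0],[0,0,0],[0,0,0],[0,0,0],[0,0,0],[0,0,0],[0,0,0],[0,0,0],[0,0,0],[0,0,0]], "delta_pos": [[0,-1.2,-15],[0,0,-15],[0,0,-15],[0,0,-5],[0,0,0],[5,0,0],[5,0,0],[5,0,0],[5,0,0],[4,0,0]], "jaw": [-0.6,-0.6,-0.6,-0.6,-0.6,-0.6,-0.6,-0.6,-0.6,-0.6]}}

```text
clock: 16.85
tcp_pos: [0.6411, 0.1137, 0.2568]
ee_rot: [2.16, 0.139, -2.149]
ft_force: [2.0, -0.2, 2.3]
grip_width: 0.0248
```

```bash
python3 look.py w11; python3 -c "
from h import *
plan(.6389,.1129,.231,-82.6)
import cv2
a=cv2.imread('pics/w11.png');cv2.imwrite('pics/w11z.png',cv2.resize(a[130:320,100:370],None,fx=2.5,fy=2.5,interpolation=cv2.INTER_CUBIC))"
```

```text
t=16.85 tcp [0.6411 0.1137 0.2568] psi -82.60 tilt [ 0.005 -0.    -1.   ] F [ 2.  -0.2  2.3] w 0.0248 | tool delta mm [-74.3  52.2 209.2] |d|=228 rot [ 0.   -0.3  -0.04]
t=16.90 tcp [0.6405 0.1136 0.2551] psi -82.59 tilt [ 0.004 -0.    -1.   ] F [ 0.5 -1.6  0.4] w 0.0247 | tool delta mm [24.1  0.5  1.8] |d|=24 rot [ 0.01 -0.2  -0.05]
```

View pics/w11z.png

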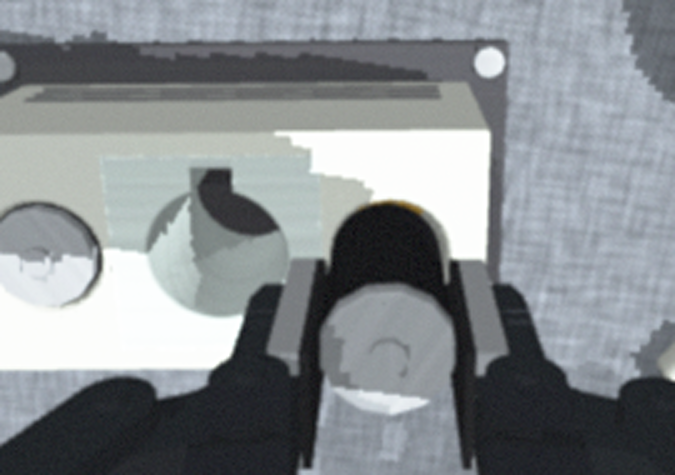

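>>> {"fn": "move_arm", "kwargs": {"dr": [[0,0,0],[0,0,0],[0,0,0],[0,0,0],[0,0,0],[0,0,0],[0,0,0],[0,0,0],[0,0,0],[0,0,0]], "delta_pos": [[0,0,0],[0,0,0],[0,0,0],[2,0.3,0],[2,0,0],[0,0,0],[0,0,0],[0,0,0],[0,0,0],[0,0,0]], "jaw": [-0.6,-0.6,-0.6,-0.6,-0.6,-0.6,-0.6,-0.6,-0.6,-0.6]}}

```text
clock: 17.9
tcp_pos: [0.6399, 0.1132, 0.2496]
ee_rot: [2.156, 0.139, -2.153]
ft_force: [4.5, -3.3, 1.2]
grip_width: 0.0249
```

```bash
python3 -c "
from h import *
plan(.6389,.1129,.231,-82.6)"
```

```text
t=17.90 tcp [0.6399 0.1132 0.2496] psi -82.60 tilt [ 0.001 -0.    -1.   ] F [ 4.5 -3.3  1.2] w 0.0249 | tool delta mm [18.6  0.2  1.1] |d|=19 rot [ 0.   -0.06 -0.03]
```

>>> {"fn": "move_arm", "kwargs": {"dr": [[0,0,0],[0,0,0],[0,0,0],[0,0,0],[0,0,0],[0,0,0],[0,0,0],[0,0,0],[0,0,0],[0,0,0]], "delta_pos": [[0,0.6,-0.6],[3,0,0],[3,0,0],[3,0,0],[3,0,0],[3,0,0],[0,0,0],[0,0,0],[0,0,0],[0,0,0]], "jaw": [-0.6,-0.6,-0.6,-0.6,-0.6,-0.6,-0.6,-0.6,-0.6,-0.6]}}

```text
clock: 18.9
tcp_pos: [0.6401, 0.1129, 0.2341]
ee_rot: [2.154, 0.139, -2.156]
ft_force: [3.7, -0.6, -2.7]
grip_width: 0.0248
```

```bash
python3 -c "
from h import *
plan(.6389,.1129,.231,-82.6)"
```

```text
t=18.90 tcp [0.6401 0.1129 0.2341] psi -82.60 tilt [-0.001 -0.    -1.   ] F [ 3.7 -0.6 -2.7] w 0.0248 | tool delta mm [ 3.1 -0.2  1.2] |d|=3 rot [0.   0.05 0.01]
```

Inserted 22 mm deep; release and rise, then head over to view the lamp.

>>> {"fn": "move_arm", "kwargs": {"dr": [[0,0,0],[0,0,0],[0,0,0],[0,0,0],[0,0,0],[0,0,0],[0,0,0],[0,0,0],[0,0,0],[0,0,0]], "delta_pos": [[0,0,0],[0,0,0],[0,0,0],[-15,0,0],[-25,0,0],[-25,0,0],[-25,0,0],[0,0,25],[0,0,25],[0,0,0]], "jaw": [0.06,0.06,0.06,0.06,0.06,0.06,0.06,0.06,0.06,0.06]}}

```text
clock: 19.9
tcp_pos: [0.5888, 0.1066, 0.3255]
ee_rot: [2.153, 0.14, -2.156]
ft_force: [0.3, -0.4, -0.5]
grip_width: 0.0455
```

```bash
python3 look.py w12; python3 basefit.py w12; python3 -c "
from h import *
plan(.59,-.13,.42,-40)"
```

```text
t=19.90 tcp [0.5888 0.1066 0.3255] psi -82.58 tilt [-0.001  0.    -1.   ] F [ 0.3 -0.4 -0.5] w 0.0455 | tool delta mm [ -4.3  51.8 156.8] |d|=165 rot [0.02 0.07 0.02]
rect ((633.3624267578125, 154.44509887695312), (62.068260192871094, 130.12680053710938), 7.863073825836182) z 0.0564
hole px [250.3 115.7] [0.6396 0.113 ] r 0.0138 tool [269.4   0.3 -51.6]
hole px [201.4 123.6] [0.6342 0.1535] r 0.0163 tool [269.4 -40.6 -51.3]
t=19.95 tcp [0.59   0.1066 0.3258] psi -82.59 tilt [ 0.001  0.    -1.   ] F [-0.3  0.2  0.5] w 0.0455 | tool delta mm [-94.3 234.6  30.4] |d|=255 rot [-4.259e+01 -3.000e-02 -1.000e-02]
```

View pics/w12.png

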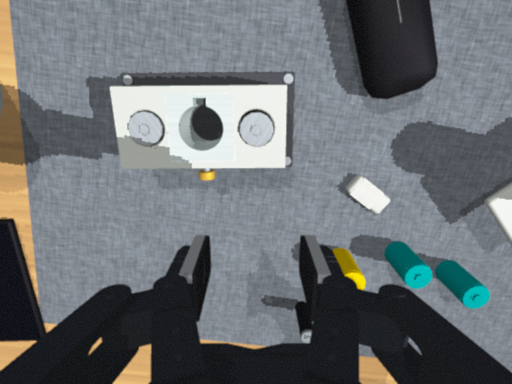

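>>> {"fn": "move_arm", "kwargs": {"dr": [[0,0,0],[0,0,0],[0,0,0],[0,0,0],[0,0,0],[0,0,0],[0,0,0],[0,0,0],[0,0,0],[0,0,0]], "delta_pos": [[-24,0,0],[-24,0,0],[-24,37,4],[-24,37,4],[0,37,4],[0,37,4],[0,37,4],[0,37,4],[0,37,3],[0,37,3]], "jaw": [1,1,1,1,1,1,1,1,1,1]}}

```text
clock: 20.95
tcp_pos: [0.5997, -0.1928, 0.4217]
ee_rot: [2.156, 0.139, -2.153]
ft_force: [0.4, 0.4, 0.0]
grip_width: 0.0856
```

>>> {"fn": "move_arm", "kwargs": {"dr": [[-8,0,0],[-8,0,0],[-8,0,0],[-8,0,0],[-6.6,0,0],[0,0,0],[0,0,0],[0,0,0],[0,0,0],[0,0,0]], "delta_pos": [[0,0,0],[0,0,0],[0,0,0],[0,0,0],[0,0,0],[0,0,0],[0,0,0],[0,0,0],[0,0,0],[0,0,0]], "jaw": [1,1,1,1,1,1,1,1,1,1]}}

```text
clock: 21.95
tcp_pos: [0.5992, -0.191, 0.4207]
ee_rot: [1.749, 0.742, -1.749]
ft_force: [0.1, 0.3, -0.1]
grip_width: 0.0858
```

```bash
python3 look.py w13
```

```text
t=21.95 tcp [ 0.5992 -0.191   0.4207] psi -44.03 tilt [ 0.  0. -1.] F [ 0.1  0.3 -0.1] w 0.0858 | tool delta mm [  90.7 -271.5  -51.8] |d|=291 rot [38.57 -0.   -0.  ]
```

View pics/w13.png

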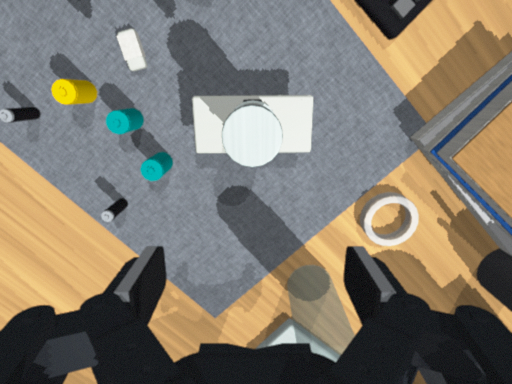

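```bash
python3 - <<'E'
from h import *
d=dict(np.load("w13.npz"));T=d["T"];a=d["pixels"];W=world_map(d,T)
near=np.hypot(W[...,0]-.627,W[...,1]+.16)<.09
for n,zt,tol in [("lid",.048,.006),("head",.14,.006)]:
    m=near&(np.abs(W[...,2]-zt)<tol)
    p=W[m]; 
    cs,_=cv2.findContours(m.astype(np.uint8),cv2.RETR_EXTERNAL,cv2.CHAIN_APPROX_NONE)
    c=np.concatenate([x for x in cs if cv2.contourArea(x)>20])
    q=np.array([ray(d,x[0],zt,T)[:2] for x in c])
    print(n,np.median(p[:,2]).round(4),cv2.minAreaRect((q*1000).astype(np.float32)),cv2.minEnclosingCircle((q*1000).astype(np.float32)))
    r=cv2.minAreaRect((q*1000).astype(np.float32))
    if n=="lid":
        # long edge angle by line fit in image bottom/top
        ang=np.radians(45.5); 
        for it in range(3):
            u=np.array([np.cos(ang),np.sin(ang)]);cc=np.array(r[0])/1000; s=(q-cc)@u; t=(q-cc)@np.array([-u[1],u[0]])
            A=[]
            for sg in (1,-1):
                k=(np.abs(s-sg*.031)<.002)&(np.abs(t)<.055); A.append(np.polyfit(t[k],s[k],1)[0] if k.sum()>10 else np.nan)
            print("edge fits",np.degrees(ang),A); ang-=np.nanmean(A)
w=(np.linalg.inv(T)@np.array([.627,-.162,.05,1]));
cv2.imwrite("pics/w13z.png",cv2.resize(a[80:180,180:330,::-1],None,fx=5,fy=5,interpolation=cv2.INTER_CUBIC))
E
```

```text
lid 0.0481 ((627.6283569335938, -157.92295837402344), (61.06924819946289, 129.158935546875), 45.95977783203125) ((627.3268432617188, -158.33935546875), 70.05250549316406)
edge fits 45.5 [np.float64(-0.021259968919977366), np.float64(-0.007978349723346205)]
edge fits 46.33761612916056 [np.float64(-0.00670368753047952), np.float64(0.006640657130956715)]
edge fits 46.339421817097396 [np.float64(-0.0066721731192128505), np.float64(0.006672172823000926)]
head 0.1401 ((627.533203125, -158.4407196044922), (48.913063049316406, 48.57817840576172), 45.957157135009766) ((627.431884765625, -157.9989013671875), 24.888044357299805)
```

View pics/w13z.png

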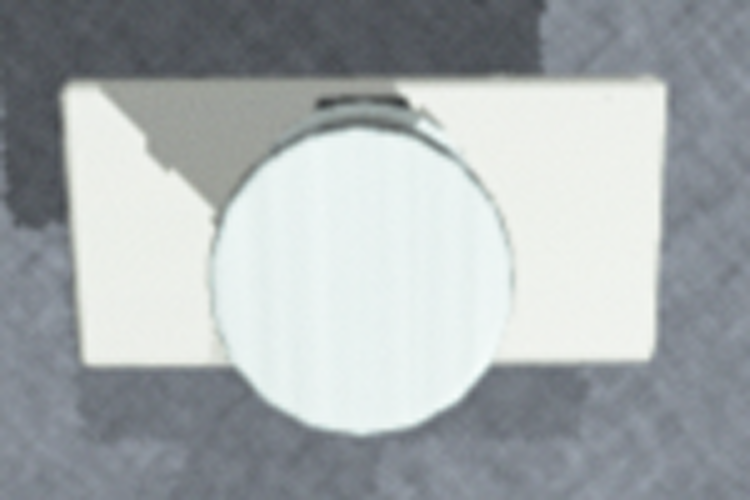

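>>> {"fn": "move_arm", "kwargs": {"dr": [[0,0,0],[0,0,0],[0,0,0],[0,0,0],[0,0,0],[0,0,0],[0,0,0],[0,0,0],[0,0,0],[0,0,0]], "delta_pos": [[20,-1,-15],[20,-1,-15],[20,-0.6,-13.4],[20,0,0],[20,0,0],[20,0,0],[15,0,0],[11,0,0],[0,0,0],[0,0,0]], "jaw": [1,1,1,1,1,1,1,1,1,1]}}

```text
clock: 23.0
tcp_pos: [0.6277, -0.158, 0.2753]
ee_rot: [1.749, 0.742, -1.748]
ft_force: [-0.4, 0.3, 0.1]
grip_width: 0.0853
```

```bash
python3 look.py w14; python3 -c "
from h import *
plan(.6275,-.158,.275,-44)"
```

```text
t=23.00 tcp [ 0.6277 -0.158   0.2753] psi -44.00 tilt [ 0.001 -0.    -1.   ] F [-0.4  0.3  0.1] w 0.0853 | tool delta mm [ -54.9 -269.1   -8.5] |d|=275 rot [ 3.86e+01 -3.00e-02 -4.00e-02]
t=23.05 tcp [ 0.6279 -0.1581  0.2758] psi -44.00 tilt [ 0.002 -0.001 -1.   ] F [-0.6 -0.3  0.3] w 0.0854 | tool delta mm [ 0.8 -0.4  0.2] |d|=1 rot [ 0.   -0.04 -0.1 ]
```

View pics/w14.png

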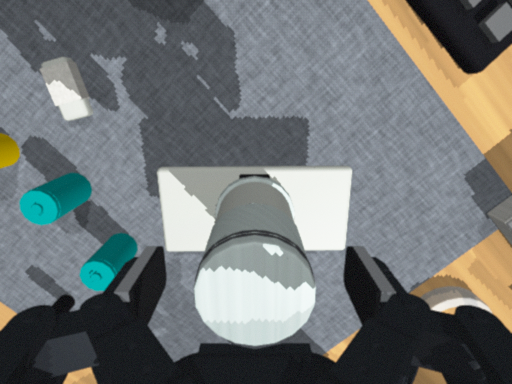

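>>> {"fn": "move_arm", "kwargs": {"dr": [[0,0,0],[0,0,0],[0,0,0],[0,0,0],[0,0,0],[0,0,0],[0,0,0],[0,0,0],[0,0,0],[0,0,0]], "delta_pos": [[0,0,0],[0,0,0],[0,0,0],[0,0,0],[0,0,0],[0,0,0],[0,0,0],[0,0,0],[0,0,0],[0,0,0]], "jaw": [-0.5,-0.5,-0.5,-0.5,-0.5,-0.5,-0.5,-0.5,-0.5,-0.5], "squeeze": 90}}

```text
clock: 24.05
tcp_pos: [0.6279, -0.1581, 0.2759]
ee_rot: [1.749, 0.741, -1.747]
ft_force: [-0.6, 0.0, 6.1]
grip_width: 0.0481
```

```bash
python3 -c "
from h import *
plan(.6335,.1545,.40,-82.2)"
```

```text
t=24.05 tcp [ 0.6279 -0.1581  0.2759] psi -44.00 tilt [ 0.002 -0.001 -1.   ] F [-0.6  0.   6.1] w 0.0481 | tool delta mm [-124.3 -212.9 -228.9] |d|=336 rot [38.2  -0.08 -0.1 ]
```

>>> {"fn": "move_arm", "kwargs": {"dr": [[0,0,0],[0,0,0],[0,0,0],[0,0,0],[0,0,0],[0,0,0],[0,0,0],[0,0,0],[0,0,0],[0,0,0]], "delta_pos": [[-10,0,0],[-20,0,0],[-25,0,0],[-25,0,0],[-20,0,0],[0,0,0],[0,-10,-11],[0,-20,-22],[0,-20,-22],[0,-20,-22]], "jaw": [-0.5,-0.5,-0.5,-0.5,-0.5,-0.5,-0.5,-0.5,-0.5,-0.5]}}

```text
clock: 25.05
tcp_pos: [0.6297, -0.0519, 0.3717]
ee_rot: [1.746, 0.746, -1.753]
ft_force: [0.5, 0.3, -3.6]
grip_width: 0.0482
```

```bash
python3 look.py w15; python3 -c "
from h import *
plan(.6335,.1545,.376,-82.2)"
```

```text
t=25.05 tcp [ 0.6297 -0.0519  0.3717] psi -44.00 tilt [-0.005  0.002 -1.   ] F [ 0.5  0.3 -3.6] w 0.0482 | tool delta mm [  42.8 -196.7   69.2] |d|=213 rot [38.6   0.2   0.21]
t=25.10 tcp [ 0.6296 -0.0479  0.3717] psi -43.80 tilt [-0.005  0.005 -1.   ] F [ 0.2  3.5 -2.3] w 0.0481 | tool delta mm [  -3.3 -137.3 -148.7] |d|=202 rot [38.4   0.12  0.41]
```

View pics/w15.png

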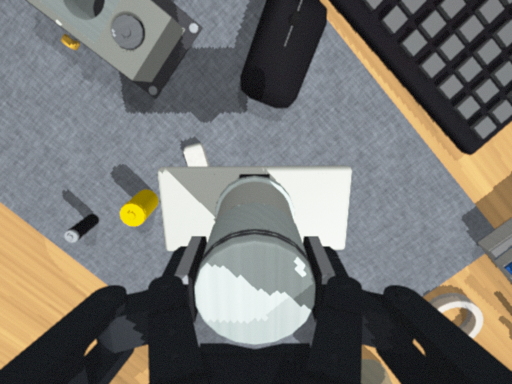

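>>> {"fn": "move_arm", "kwargs": {"dr": [[0,0,0],[0,0,0],[0,0,0],[0,0,0],[0,0,0],[0,0,0],[0,0,0],[0,0,0],[7,0,0],[7,0,0]], "delta_pos": [[0,-20,-22],[0,-20,-22],[0,-20,-22],[0,-20,-22],[0,-20,-22],[0,-20,-22],[0,-10,-10],[0,0,0],[0,0,0],[0,0,0]], "jaw": [-0.5,-0.5,-0.5,-0.5,-0.5,-0.5,-0.5,-0.5,-0.5,-0.5]}}

```text
clock: 26.1
tcp_pos: [0.6355, 0.1377, 0.3736]
ee_rot: [1.907, 0.541, -1.911]
ft_force: [-1.4, 1.0, -3.8]
grip_width: 0.0484
```

>>> {"fn": "move_arm", "kwargs": {"dr": [[8,0,0],[8,0,0],[8,0,0],[0,0,0],[0,0,0],[0,0,0],[0,0,0],[0,0,0],[0,0,0],[0,0,0]], "delta_pos": [[0,0,0],[0,0,0],[0,0,0],[0,0,0],[0,0,0],[0,0,0],[0,0,0],[0,0,0],[0,0,0],[0,0,0]], "jaw": [-0.5,-0.5,-0.5,-0.5,-0.5,-0.5,-0.5,-0.5,-0.5,-0.5]}}

```text
clock: 27.1
tcp_pos: [0.6357, 0.1386, 0.3747]
ee_rot: [2.149, 0.151, -2.149]
ft_force: [0.1, -0.6, -3.0]
grip_width: 0.0483
```

```bash
python3 look.py w16; python3 - <<'E'
from h import *
from rig import vision
plan(.6335,.1545,.376,-82.2)
d=dict(np.load("w16.npz"));T=d["T"];W=world_map(d,T);iT=np.linalg.inv(d["tcp"])
for n in ("w14","w15","w16"):
    d=dict(np.load(n+".npz"));T=d["T"];iT=np.linalg.inv(d["tcp"])
    P=world_map(d,np.asarray(d["hand_eye"]))  # tool coords
    m=(np.abs(P[...,0]-.228)<.006)&(np.abs(P[...,2])<.06)&(np.abs(P[...,1])<.09)&(d["pixels"].min(-1)>60)
    m=cv2.morphologyEx(m.astype(np.uint8),cv2.MORPH_OPEN,np.ones((3,3)))>0
    q=P[m]*1000; A=np.c_[q[:,1:],np.ones(len(q))]; s=np.linalg.lstsq(A,q[:,0],rcond=None)[0]
    r=cv2.minAreaRect(q[:,1:].astype(np.float32)); print(n,r,"plane",(np.degrees(s[:2])).round(2),s[2].round(1))
d=vision.camera("side");cv2.imwrite("pics/s16.png",cv2.resize(d["pixels"][130:300,130:330,::-1],None,fx=3.5,fy=3.5,interpolation=cv2.INTER_CUBIC));np.savez("s16.npz",**d)
E
```

```text
t=27.10 tcp [0.6357 0.1386 0.3747] psi -81.98 tilt [-0.  0. -1.] F [ 0.1 -0.6 -3. ] w 0.0483 | tool delta mm [ 44.7  75.3 208.2] |d|=226 rot [0.62 0.   0.  ]
t=27.15 tcp [0.6357 0.1386 0.3747] psi -81.98 tilt [-0.  0. -1.] F [ 0.1  0.4 -2.4] w 0.0481 | tool delta mm [ -1.3 -16.1  -0. ] |d|=16 rot [0.22 0.   0.  ]
w14 ((-0.408966064453125, 0.1916790008544922), (61.567630767822266, 130.33433532714844), 89.52794647216797) plane [ 0.05 -0.45] 227.3
w15 ((-0.28438568115234375, 0.13067054748535156), (61.46250915527344, 130.2451934814453), 89.74341583251953) plane [ 0.07 -0.49] 227.9
w16 ((-0.4209136962890625, 0.5024967193603516), (61.787879943847656, 130.4525604248047), 89.69386291503906) plane [ 0.11 -0.51] 227.9
```

View pics/w16.png

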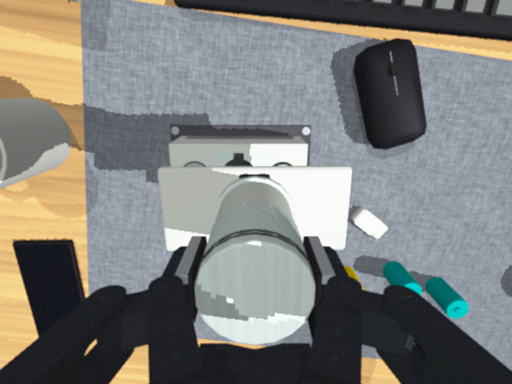

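View pics/s16.png

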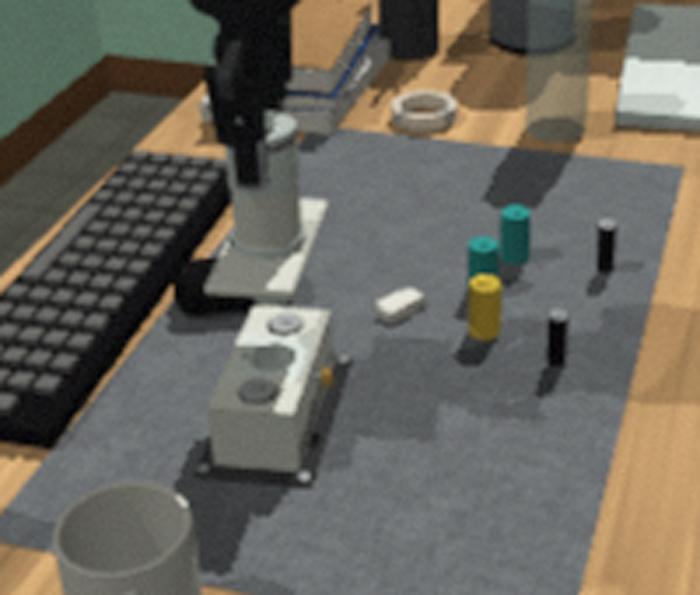

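>>> {"fn": "move_arm", "kwargs": {"dr": [[0.4,0,0],[0,0,0],[0,0,0],[0,0,0],[0,0,0],[0,0,0],[0,0,0],[0,0,0],[0,0,0],[0,0,0]], "delta_pos": [[0,-8,0],[0,-8,0],[0,0,0],[10,0,0],[10,0,0],[10,0,0],[8,0,0],[0,0,0],[0,0,0],[0,0,0]], "jaw": [-0.5,-0.5,-0.5,-0.5,-0.5,-0.5,-0.5,-0.5,-0.5,-0.5]}}

```text
clock: 28.2
tcp_pos: [0.6338, 0.1544, 0.3373]
ee_rot: [2.154, 0.143, -2.152]
ft_force: [-0.1, -0.2, -2.6]
grip_width: 0.0485
```

```bash
python3 - <<'E'
from h import *
from rig import vision
plan(.6337,.1544,.326,-82.3)
d=vision.camera("side");cv2.imwrite("pics/s17.png",cv2.resize(d["pixels"][150:280,150:290,::-1],None,fx=4.5,fy=4.5,interpolation=cv2.INTER_CUBIC))
E
```

```text
t=28.20 tcp [0.6338 0.1544 0.3373] psi -82.40 tilt [ 0.001  0.    -1.   ] F [-0.1 -0.2 -2.6] w 0.0485 | tool delta mm [11.3 -0.1  0.1] |d|=11 rot [-0.1  -0.06 -0.  ]
```

View pics/s17.png

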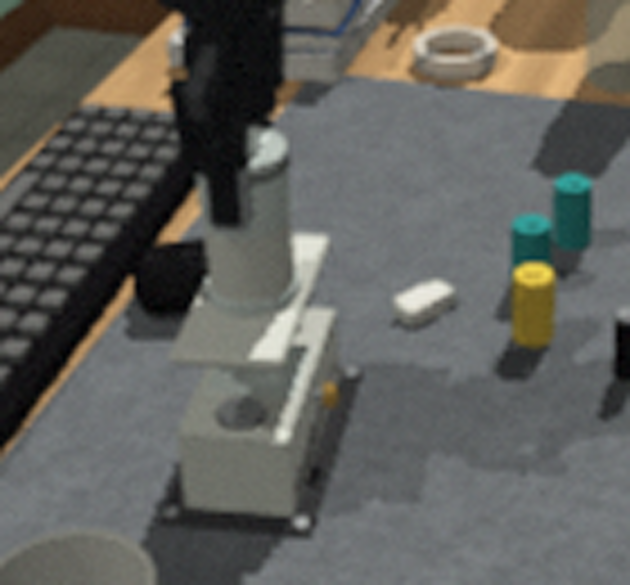

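>>> {"fn": "move_arm", "kwargs": {"dr": [[0,0,0],[0,0,0],[0,0,0],[0,0,0],[0,0,0],[0,0,0],[0,0,0],[0,0,0],[0,0,0],[0,0,0]], "delta_pos": [[2,0,0],[2,0,0],[2,0,0],[2,0,0],[2,0,0],[0,0,0],[0,0,0],[0,0,0],[0,0,0],[0,0,0]], "jaw": [-0.5,-0.5,-0.5,-0.5,-0.5,-0.5,-0.5,-0.5,-0.5,-0.5]}}

```text
clock: 29.25
tcp_pos: [0.6335, 0.1544, 0.3268]
ee_rot: [2.153, 0.143, -2.153]
ft_force: [0.7, -1.1, -2.9]
grip_width: 0.048
```

```bash
python3 - <<'E'
from h import *
from rig import status
plan(.6337,.1544,.322,-82.3); print(status.read_state()["moment"].round(2))
E
```

```text
t=29.25 tcp [0.6335 0.1544 0.3268] psi -82.40 tilt [ 0.  0. -1.] F [ 0.7 -1.1 -2.9] w 0.0480 | tool delta mm [ 4.8  0.  -0.2] |d|=5 rot [-0.1  -0.01 -0.  ]
[ 0.01 -0.01  0.04]
```

>>> {"fn": "move_arm", "kwargs": {"dr": [[0,0,0],[0,0,0],[0,0,0],[0,0,0],[0,0,0],[0,0,0],[0,0,0],[0,0,0],[0,0,0],[0,0,0]], "delta_pos": [[2,0,0],[2,0,0],[2,0,0],[2,0,0],[2,0,0],[0,0,0],[0,0,0],[0,0,0],[0,0,0],[0,0,0]], "jaw": [-0.5,-0.5,-0.5,-0.5,-0.5,-0.5,-0.5,-0.5,-0.5,-0.5]}}

```text
clock: 30.25
tcp_pos: [0.6335, 0.1544, 0.3168]
ee_rot: [2.153, 0.143, -2.153]
ft_force: [-0.9, 0.1, -2.7]
grip_width: 0.0485
```

```bash
python3 look.py w18; python3 - <<'E'
from h import *
from rig import status
plan(.6337,.1544,.312,-82.3); print(status.read_state()["moment"].round(2))
E
```

```text
t=30.25 tcp [0.6335 0.1544 0.3168] psi -82.40 tilt [ 0.  0. -1.] F [-0.9  0.1 -2.7] w 0.0485 | tool delta mm [-13.2  92.7 207.6] |d|=228 rot [ 0.2  -0.01 -0.  ]
t=30.30 tcp [0.6335 0.1544 0.3168] psi -82.40 tilt [ 0.  0. -1.] F [ 0.1  0.1 -3.1] w 0.0484 | tool delta mm [ 4.8  0.  -0.2] |d|=5 rot [-0.1  -0.01 -0.  ]
[ 0.02 -0.03  0.07]
```

View pics/w18.png

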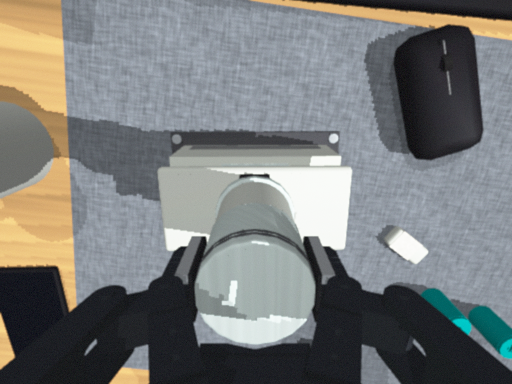

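>>> {"fn": "move_arm", "kwargs": {"dr": [[0,0,0],[0,0,0],[0,0,0],[0,0,0],[0,0,0],[0,0,0],[0,0,0],[0,0,0],[0,0,0],[0,0,0]], "delta_pos": [[2,0,0],[2,0,0],[2,0,0],[2,0,0],[2,0,0],[2,0,0],[2,0,0],[2,0,0],[2,0,0],[0,0,0]], "jaw": [-0.5,-0.5,-0.5,-0.5,-0.5,-0.5,-0.5,-0.5,-0.5,-0.5]}}

```text
clock: 31.3
tcp_pos: [0.6335, 0.1544, 0.2983]
ee_rot: [2.152, 0.143, -2.153]
ft_force: [-0.3, -0.2, -3.4]
grip_width: 0.0486
```

```bash
python3 - <<'E'
from h import *
from rig import status
plan(.6337,.1544,.292,-82.3); print(status.read_state()["moment"].round(2))
E
```

```text
t=31.30 tcp [0.6335 0.1544 0.2983] psi -82.39 tilt [-0. -0. -1.] F [-0.3 -0.2 -3.4] w 0.0486 | tool delta mm [ 6.3  0.  -0.2] |d|=6 rot [-0.09  0.02 -0.  ]
[-0.01 -0.03  0.03]
```

>>> {"fn": "move_arm", "kwargs": {"dr": [[0,0,0],[0,0,0],[0,0,0],[0,0,0],[0,0,0],[0,0,0],[0,0,0],[0,0,0],[0,0,0],[0,0,0]], "delta_pos": [[1.5,0,0],[1.5,0,0],[1,0,0],[1,0,0],[0.5,0,0],[0.5,0,0],[0,0,0],[0,0,0],[0,0,0],[0,0,0]], "jaw": [-0.5,-0.5,-0.5,-0.5,-0.5,-0.5,-0.5,-0.5,-0.5,-0.5], "squeeze": 110}}

```text
clock: 32.3
tcp_pos: [0.6337, 0.1544, 0.293]
ee_rot: [2.153, 0.143, -2.152]
ft_force: [0.0, -1.4, 3.1]
grip_width: 0.0481
```

```bash
python3 - <<'E'
from h import *
from rig import status
plan(.6337,.1544,.292,-82.3); print(status.read_state()["moment"].round(2))
E
```

```text
t=32.30 tcp [0.6337 0.1544 0.293 ] psi -82.40 tilt [ 0.001  0.    -1.   ] F [ 0.  -1.4  3.1] w 0.0481 | tool delta mm [ 1.  0. -0.] |d|=1 rot [-0.1  -0.04 -0.  ]
[0.   0.22 0.01]
```

>>> {"fn": "move_arm", "kwargs": {"dr": [[0,0,0],[0,0,0],[0,0,0],[0,0,0],[0,0,0],[0,0,0],[0,0,0],[0,0,0],[0,0,0],[0,0,0]], "delta_pos": [[0.5,0,0],[0.5,0,0],[0.5,0,0],[0,0,0],[0,0,0],[0,0,0],[0,0,0],[0,0,0],[0,0,0],[0,0,0]], "jaw": [-0.5,-0.5,-0.5,-0.5,-0.5,-0.5,-0.5,-0.5,-0.5,-0.5]}}

```text
clock: 33.3
tcp_pos: [0.6338, 0.1545, 0.2921]
ee_rot: [2.154, 0.143, -2.152]
ft_force: [-2.2, -0.4, 6.5]
grip_width: 0.0482
```

```bash
python3 - <<'E'
from h import *
from rig import status
plan(.6337,.1544,.292,-82.3); print(status.read_state()["moment"].round(2))
E
```

```text
t=33.30 tcp [0.6338 0.1545 0.2921] psi -82.40 tilt [ 0.001 -0.    -1.   ] F [-2.2 -0.4  6.5] w 0.0482 | tool delta mm [0.1 0.1 0.1] |d|=0 rot [-0.1  -0.05 -0.01]
[-0.09  0.38 -0.07]
```

>>> {"fn": "move_arm", "kwargs": {"dr": [[0,0,0],[0,0,0],[0,0,0],[0,0,0],[0,0,0],[0,0,0],[0,0,0],[0,0,0],[0,0,0],[0,0,0]], "delta_pos": [[0.5,0,0],[0.5,0,0],[0.5,0,0],[0,0,0],[0,0,0],[0,0,0],[0,0,0],[0,0,0],[0,0,0],[0,0,0]], "jaw": [-0.5,-0.5,-0.5,-0.5,-0.5,-0.5,-0.5,-0.5,-0.5,-0.5]}}

```text
clock: 34.3
tcp_pos: [0.6339, 0.1546, 0.2921]
ee_rot: [2.154, 0.143, -2.152]
ft_force: [-5.1, -1.1, 13.2]
grip_width: 0.0479
```

```bash
python3 look.py w19; python3 - <<'E'
from h import *
from rig import status,vision
plan(.6337,.1544,.292,-82.3); print(status.read_state()["moment"].round(2))
d=vision.camera("side");cv2.imwrite("pics/s19.png",cv2.resize(d["pixels"][150:280,150:290,::-1],None,fx=4.5,fy=4.5,interpolation=cv2.INTER_CUBIC))
d=dict(np.load("w19.npz"));W=world_map(d,d["T"]);
a=d["pixels"]; m=(np.hypot(W[...,0]-.634,W[...,1]-.154)<.08)&(np.abs(W[...,2]-.064)<.012)&(a.min(-1)>60)
print("lid top z",np.percentile(W[...,2][m],[10,50,90]).round(4),m.sum(),"base ref est z .0562")
E
```

```text
t=34.30 tcp [0.6339 0.1546 0.2921] psi -82.39 tilt [ 0.001 -0.    -1.   ] F [-5.1 -1.1 13.2] w 0.0479 | tool delta mm [-38.1  92.8 208. ] |d|=231 rot [ 0.21 -0.05 -0.02]
t=34.35 tcp [0.6339 0.1545 0.2921] psi -82.39 tilt [ 0.001 -0.    -1.   ] F [-4.9  0.  13.1] w 0.0478 | tool delta mm [0.1 0.1 0.2] |d|=0 rot [-0.09 -0.06 -0.02]
[-0.29  1.09 -0.07]
lid top z [0.0625 0.0641 0.0652] 10732 base ref est z .0562
```

View pics/s19.png

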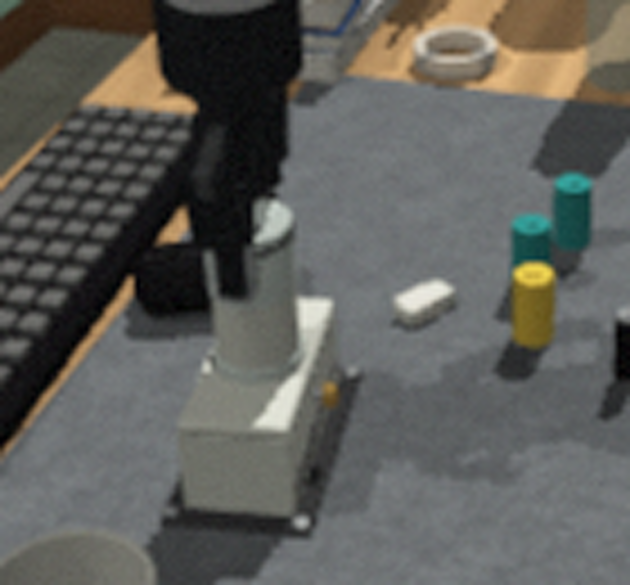

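View pics/w19.png

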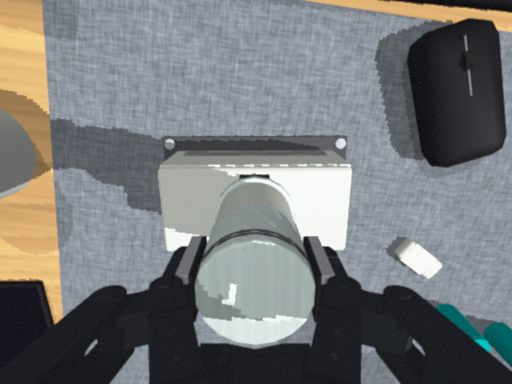

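>>> {"fn": "move_arm", "kwargs": {"dr": [[0,0,0],[0,0,0],[0,0,0],[0,0,0],[0,0,0],[0,0,0],[0,0,0],[0,0,0],[0,0,0],[0,0,0]], "delta_pos": [[0.5,0,0.4],[0.4,0,0],[0,0,0],[0,0,0],[0,0,0],[0,0,0],[0,0,0],[0,0,0],[0,0,0],[0,0,0]], "jaw": [-0.5,-0.5,-0.5,-0.5,-0.5,-0.5,-0.5,-0.5,-0.5,-0.5]}}

```text
clock: 35.4
tcp_pos: [0.6337, 0.1545, 0.292]
ee_rot: [2.154, 0.143, -2.151]
ft_force: [-6.4, -0.1, 16.9]
grip_width: 0.0479
```

```bash
python3 look.py w20; python3 - <<'E'
from h import *
from rig import status,vision
plan(.6337,.1544,.292,-82.3); print(status.read_state()["moment"].round(2))
for n in ("w16","w18","w19","w20"):
    d=dict(np.load(n+".npz"))
    P=world_map(d,np.asarray(d["hand_eye"]))
    m=(np.abs(P[...,0]-.228)<.006)&(np.abs(P[...,2])<.033)&(np.abs(P[...,1])<.09)&(d["pixels"].min(-1)>60)
    m=cv2.morphologyEx(m.astype(np.uint8),cv2.MORPH_OPEN,np.ones((3,3)))>0
    q=P[m]*1000; A=np.c_[q[:,1:],np.ones(len(q))]; s=np.linalg.lstsq(A,q[:,0],rcond=None)[0]
    print(n,"plane",(np.degrees(s[:2])).round(2),s[2].round(1))
d=dict(np.load("w20.npz"));cv2.imwrite("pics/w20z.png",cv2.resize(d["pixels"][130:260,150:360,::-1],None,fx=3.6,fy=3.6,interpolation=cv2.INTER_CUBIC))
E
```

```text
t=35.40 tcp [0.6337 0.1545 0.292 ] psi -82.39 tilt [ 0.002 -0.    -1.   ] F [-6.4 -0.1 16.9] w 0.0479 | tool delta mm [-38.3  92.8 207.8] |d|=231 rot [ 0.21 -0.1  -0.02]
t=35.45 tcp [0.6337 0.1545 0.292 ] psi -82.39 tilt [ 0.002 -0.    -1.   ] F [-7.4 -0.7 17. ] w 0.0481 | tool delta mm [0.  0.1 0.1] |d|=0 rot [-0.09 -0.1  -0.02]
[-0.26  1.25 -0.12]
w16 plane [ 0.11 -0.51] 227.9
w18 plane [ 0.11 -0.53] 227.9
w19 plane [ 0.1  -0.87] 227.9
w20 plane [ 0.09 -0.82] 227.9
```

View pics/w20z.png

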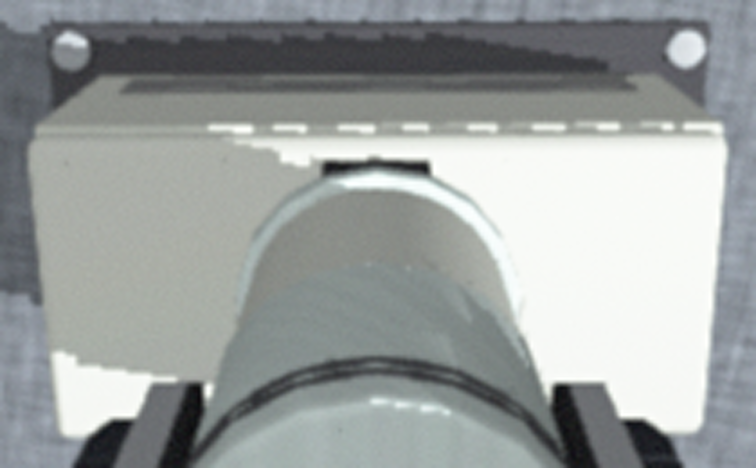

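```bash
python3 - <<'E'
from h import *
def fit(n,cx,cy,z0,rad,tol=.007):
    d=dict(np.load(n+".npz"));W=world_map(d,d["T"])
    m=(np.hypot(W[...,0]-cx,W[...,1]-cy)<rad)&(np.abs(W[...,2]-z0)<tol)&(d["pixels"].min(-1)>60)
    m=cv2.erode(m.astype(np.uint8),np.ones((7,7)))>0
    q=W[m]; 
    for _ in range(4):
        A=np.c_[q[:,0]-cx,q[:,1]-cy,np.ones(len(q))]; s=np.linalg.lstsq(A,q[:,2],rcond=None)[0]; r=q[:,2]-A@s; q=q[np.abs(r)<max(2*r.std(),.0005)]
    print(n,"slope deg x,y",np.degrees(s[:2]).round(2),"z",s[2].round(4),len(q),"tilt",d["tcp"][:3,0].round(4))
fit("w13",.6275,-.158,.048,.07);fit("w14",.6275,-.158,.048,.07)
for n in("w4","w5","w10","w12"):fit(n,.6335,.1545,.056,.07)
for n in("w18",):fit(n,.6335,.1545,.089,.07)
for n in("w19","w20"):fit(n,.6335,.1545,.064,.07)
E
```

```text
w13 slope deg x,y [0.07 0.1 ] z 0.0482 1924 tilt [ 1.e-04  0.e+00 -1.e+00]
w14 slope deg x,y [-0.01 -0.01] z 0.0481 5863 tilt [ 8.e-04 -3.e-04 -1.e+00]
w4 slope deg x,y [-0.    0.08] z 0.0562 5231 tilt [-1.2e-03 -1.0e-04 -1.0e+00]
w5 slope deg x,y [0.05 0.08] z 0.0561 9378 tilt [ 1.e-03  1.e-04 -1.e+00]
w10 slope deg x,y [0.05 0.09] z 0.0562 9628 tilt [-2.7e-03 -1.0e-04 -1.0e+00]
w12 slope deg x,y [0.01 0.06] z 0.0563 6297 tilt [-1.3e-03  2.0e-04 -1.0e+00]
w18 slope deg x,y [-0.08  0.1 ] z 0.089 5604 tilt [ 1.e-04  0.e+00 -1.e+00]
w19 slope deg x,y [-0.36  0.03] z 0.0642 5425 tilt [ 1.e-03 -2.e-04 -1.e+00]
w20 slope deg x,y [-0.23  0.04] z 0.0642 5312 tilt [ 1.8e-03 -1.0e-04 -1.0e+00]
```

>>> {"fn": "move_arm", "kwargs": {"dr": [[0,0,0],[0,0,0],[0,0,0],[0,0,0],[0,0,0],[0,0,0],[0,0,0],[0,0,0],[0,0,0],[0,0,0]], "delta_pos": [[0,0,0.5],[0,0,0.5],[0,0,0.5],[0,0,0],[0,0,0],[0,0,0],[0,0,0],[0,0,0],[0,0,0],[0,0,0]], "jaw": [-0.5,-0.5,-0.5,-0.5,-0.5,-0.5,-0.5,-0.5,-0.5,-0.5]}}

```text
clock: 36.45
tcp_pos: [0.6329, 0.1544, 0.292]
ee_rot: [2.159, 0.143, -2.147]
ft_force: [-0.1, 0.9, 12.7]
grip_width: 0.0484
```

```bash
cat > fin.py <<'E'
from h import *
import sys
from rig import status
n=sys.argv[1]
plan(.6337,.1544,.292,-82.3); print(status.read_state()["moment"].round(2))
cx,cy,z0=.6335,.1545,.064
d=dict(np.load(n+".npz"));W=world_map(d,d["T"])
m=(np.hypot(W[...,0]-cx,W[...,1]-cy)<.07)&(np.abs(W[...,2]-z0)<.007)&(d["pixels"].min(-1)>60)
m=cv2.erode(m.astype(np.uint8),np.ones((7,7)))>0
q=W[m]
for _ in range(4):
    A=np.c_[q[:,0]-cx,q[:,1]-cy,np.ones(len(q))]; s=np.linalg.lstsq(A,q[:,2],rcond=None)[0]; r=q[:,2]-A@s; q=q[np.abs(r)<max(2*r.std(),.0005)]
print(n,"slope",np.degrees(s[:2]).round(2),"z",s[2].round(4))
E
python3 look.py w21; python3 fin.py w21
```

```text
t=36.45 tcp [0.6329 0.1544 0.292 ] psi -82.39 tilt [ 0.005  0.    -1.   ] F [-0.1  0.9 12.7] w 0.0484 | tool delta mm [-39.1  92.8 206.8] |d|=230 rot [ 0.21 -0.31 -0.02]
t=36.50 tcp [0.6329 0.1544 0.292 ] psi -82.39 tilt [ 0.005  0.    -1.   ] F [-1.3 -0.4 13. ] w 0.0484 | tool delta mm [ 0.   0.1 -0.8] |d|=1 rot [-0.09 -0.31 -0.02]
[-0.13  0.38 -0.11]
w21 slope [-0.07  0.08] z 0.0641
```

>>> {"fn": "move_arm", "kwargs": {"dr": [[0,0,0],[0,0,0],[0,0,0],[0,0,0],[0,0,0],[0,0,0],[0,0,0],[0,0,0],[0,0,0],[0,0,0]], "delta_pos": [[0.5,0,0],[0,0,0],[0,0,0],[0,0,0],[0,0,0],[0,0,0],[0,0,0],[0,0,0],[0,0,0],[0,0,0]], "jaw": [-0.5,-0.5,-0.5,-0.5,-0.5,-0.5,-0.5,-0.5,-0.5,-0.5]}}

```text
clock: 37.5
tcp_pos: [0.6329, 0.1544, 0.292]
ee_rot: [2.159, 0.143, -2.147]
ft_force: [-2.2, 1.2, 14.8]
grip_width: 0.0478
```

```bash
python3 look.py w22; python3 fin.py w22; python3 - <<'E'
from rig import vision
import cv2
d=vision.camera("side");cv2.imwrite("pics/s22.png",cv2.resize(d["pixels"][110:340,120:400,::-1],None,fx=2.5,fy=2.5,interpolation=cv2.INTER_CUBIC))
E
```

```text
t=37.50 tcp [0.6329 0.1544 0.292 ] psi -82.39 tilt [ 0.005  0.    -1.   ] F [-2.2  1.2 14.8] w 0.0478 | tool delta mm [-39.1  92.8 206.8] |d|=230 rot [ 0.21 -0.31 -0.02]
t=37.55 tcp [0.6329 0.1544 0.292 ] psi -82.39 tilt [ 0.005  0.    -1.   ] F [-2.3  1.3 15.1] w 0.0478 | tool delta mm [-0.   0.1 -0.8] |d|=1 rot [-0.09 -0.31 -0.02]
[-0.17  0.61 -0.07]
w22 slope [-0.04  0.06] z 0.0641
```

View pics/s22.png

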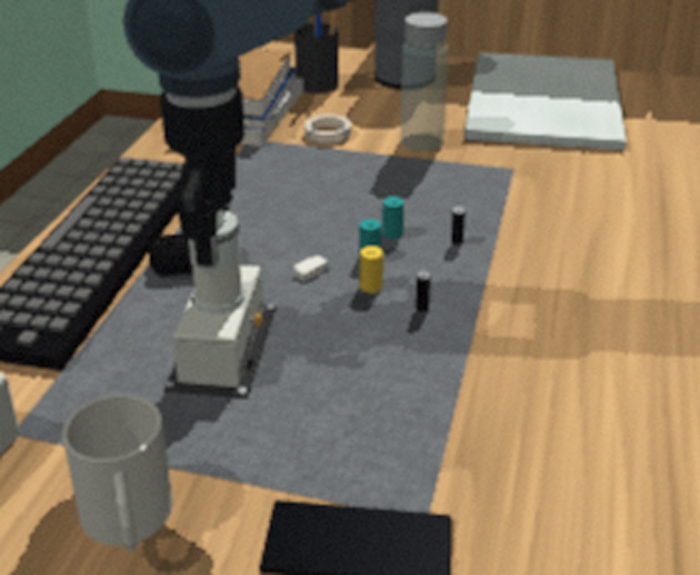

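The lid is flush, 15 N is held on it, and the other things are standing where they were. I am handing the job in.

```bash
python3 -c "
from rig import robot
robot.sign_off()"
```

```text
the job is handed in; nothing more can be done
```

The lamp is assembled and I handed the job in at about 37.6 s. The arm is still gripping the head and pressing the lid fully home, ready for you to tighten the thumbscrew.

- **Cells:** Both fat black cells are in the wells, nub up. I left the thin cells and the yellow and turquoise look-alikes alone.
- **Lamp:** I turned it about 38° and the post and key slid into the socket with no noticeable resistance. I then pushed against the springs until it stopped moving.
- **Last checks:** The push holds steady at about 15 N, and the lid top measures 64.1 mm above the desk; flush is 64 mm. The lid is level with the base to within about 0.1°.
- **Other things:** In the last side picture they stand where they were. The mouse is partly hidden by the arm there.
- **Corrected on the way:**
  - The second cell met a light sideways force of about 5 N in its well, and a 0.6 mm shift eased it.
  - At the first full press the lid tilted about 0.3°, and a 1.5 mm shift levelled it.
- **Disagreement:** The top camera read positions about 3–4 mm different from the wrist camera. I went by the wrist camera, and the fits bore that out.

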